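Mark the plug of a market weight with the spring punch

TASK

Take the automatic spring punch out of its wooden stand, set its point on the metal plug down in the well of the largest of the three iron weights, and press it straight down, gently, until its spring trips with a snap; then stop pressing. Don't trip it on anything else, never drive it hard against its end stop, and don't shove the weights or the other goods about. Put the punch back upright in its stand, collar resting on the wood, and let go.

Things in the scene. Friction and masses are not known exactly. Their poses are not given: they have to be found in the camera images.
- punch: Automatic spring punch, steel, 128 mm long, about 0.19 kg, standing point down in its stand at the start. Own z: along the axis from point to tail; it turns freely in the stand. Origin: on the axis at the underside of the collar (26 mm diameter, z = 0 to 5 mm). Below the collar a nose 16 mm in diameter to z = -26 mm, stepping to 11 mm down to -30 mm; out of it sticks the plunger.
- punch_grip (a point): Point on the punch's axis 32 mm above the collar's underside, mid-way up the hexagonal barrel where it is gripped: 18 mm across the flats (one flat faces the punch's own x; jaws can square it up), from 5 to 60 mm above the collar's underside, then a 15 mm end cap up to 68 mm.
- punch_point (a point): The punch's point: lower end of the plunger (rod 5 mm in diameter), on the axis 60 mm below the collar's underside when not pressed; it springs back by itself. Pushed in, it resists with 2 N at first, climbing by 2 N per mm to about 12 N at 6 to 7 mm of travel; there the spring trips and the force drops at once to about 7 N, then climbs again by 2 N per mm up to a hard end stop at 10 mm.
- punch_pin (a point): End of the tell-tale pin, 4 mm in diameter, on the axis at the tail, 70 mm above the collar's underside at rest (2 mm out of the end cap). When the spring trips it jumps about 4 mm farther out, and it drops back when the punch is let off. Tripped means risen by more than 3 mm.
- stand: Upright wooden block, 70 x 70 mm, 80 mm high, fixed to the table, the punch's stand. Origin: centre of its underside; z up. A hole 20 mm in diameter and 72 mm deep runs down its middle from the top; the mouth is bevelled by 2 mm. The punch's collar rests on the top face, 80 mm above the table.
- stand_hole0 (a point): Centre of the mouth of the stand's hole, level with its top face.
- weight: The largest of the three loose hexagonal cast-iron weights: 72 mm across the flats, 34 mm high, about 1 kg. Origin: centre of its underside; z up. It has a well in the middle of its top.
- well (a point): Centre of the mouth of the well in the largest weight, level with the weight's top. The well is 13 mm across (hexagonal, straight-sided, no bevel); down in it a flat metal plug, firmly stuck, its face somewhere between 6 and 16 mm below the top of the weight: the depth differs each time and is not measured.
- weight_mid: Bystander: like weight but smaller, 56 mm across the flats, 27 mm high. Origin: centre of its underside.
- weight_small: Bystander: the smallest weight, 42 mm across the flats, 20 mm high. Origin: centre of its underside.
- scoop: Bystander: blue plastic scoop, about 150 mm long, 56 mm wide, 30 mm high, lying with its handle along its own -x. Origin: near the back of the pan, on the underside.
- bowl: Bystander: steel bowl, 140 mm across, 50 mm high. Origin: centre of its underside.
- jar: Bystander: glass jar with a steel cap, 72 mm across, 100 mm high. Origin: centre of its underside.
- tin: Bystander: closed metal tin, 66 mm across, 70 mm high. Origin: centre of its underside.
- punnet: Bystander: small open cardboard punnet of nuts, 90 x 120 mm, 40 mm high. Origin: centre of its underside.
Not all that is in view belongs to the job. Several things have the shape of the punch; the one meant has the colours described above. Leave any purple look-alike of the weight alone.

How it is judged:
By the outcome, as a careful person would: the job done as asked, in the order asked, and still so for the second after the job is handed in, with the robot touching nothing.
It also fails if it takes over 64 s, if anything falls off the work surface, if the arm or the gripper's body presses on something with over 40 N, if the wrist force passes 120 N, or if a joint passes its speed limit or range.

ROBOT

A 6-joint arm with a two-finger parallel gripper is mounted at the origin on the work surface. World frame = base frame: x ahead of the robot, y to its left, z up, the work surface at z = 0. Lengths are in m, angles in rad, forces in N, time in s.
With the tool pointing down it reaches from about 0.25 to 0.775 m from the base axis. Payload 4 kg.
Tool frame: the origin (TCP) lies midway between the tips of the shut fingers; the grasp point (between the pads) lies robot.tcp_to_grasp behind it (robot.tcp_to_grasp is the distance from the TCP to the grasp point, in m); y points along the fingers, x is the direction in which the jaws open and shut, and the axes are right-handed (so a half turn about y gives the same grasp; the last joint's range is limited). The gripper opens to 94 mm and grips with 3 to 60 N. Pads are 16 mm wide; open, the fingers measure 119 mm over their backs; the gripper's body (75 mm by 177 mm) begins 78 mm behind the grasp point.
Start: joints at [1.002, 0.087, 1.371, -0, 1.684, -0.103], TCP at [0.247, 0.491, 0.206] pointing down, gripper open.
Joint ranges: [-3.1, 3.1], [-0.76, 2.03], [0.27, 2.55], [-1.08, 4.22], [0.17, 2.65], [-2.57, 2.57]. Speed limits (rad/s): [2.79, 2.79, 3.14, 3.14, 3.14, 3.14].

INTERFACE

Orientations are given as [roll, pitch, yaw] about the fixed x, y, z axes, in that order (R = Rz(yaw) Ry(pitch) Rx(roll)).
In Python, from bench import robot gives the robot as it stands.
- The arm moves only by the tool arm_command, never from a script. Its argument "series" is text: rows parted by semicolons, each of 7 numbers parted by spaces: the turn, a rotation vector about the tool's x, y, z in rad, then the shift along the tool's x, y, z in m, then the finger opening in m, from 0 to 0.094. A call has 1 to 12 rows; each row shifts and turns the pose as measured when the row begins, along the tool's axes as they then stand; what a row does not reach is not made up. A row lasts 1/10 s, in which the tool goes at most 50 mm and 8.59 degrees, less where a joint would pass 70% of its speed; a pose out of reach is approached as far as the arm can. A call with a gripper value outside its range is refused whole. The fingers move at their own pace and stop on an object; the grip force is fixed at half the most. Time passes only in rows, so rows that do not move let the fingers close. It gives the time, the measured TCP pose, the force and the opening at its end, in the units of the state.
- robot.get_obs(): the state, without advancing time (a new reading comes with each control period).
- robot.snapshot(name): name is "scene" or "side" or "wrist"; returns the picture (480x640x3 uint8, blue, green, red); there is no depth.
- robot.camera_params(name): a dict with "fx", "fy", "cx", "cy" (pixels), "extrinsics" (4x4, takes a point from camera to world coordinates). Camera axes: x right, y up, looking along -z (the intrinsics and any distortion apply to the point x, -y, -z); pixel columns grow to the right and rows downward; lengths in m; the calibration is good to about 2 mm. A picture is of the moment at which its call begins: read the wrist's pose just before it. camera_params takes no time and is no camera call; for the wrist camera it gives the pose at the moment of the call.
- robot.close_job(): hands the job in, once; it reports no verdict.
Trained networks look in the newest picture that a camera, given by its name, has taken for a name from the list of things; names that differ only in an ending like _2 or _b are one class to them, and where a whole thing is asked for, a point or a joint stands for the part that bears it (a point fixed in the world has none). Each returns a list of dicts, best first, with "score" (0 to 1); they miss things now and then, are a little off and sometimes report something else, mostly with a low value. They report only what shows in the picture. A call takes as long as a camera call. They do not tell look-alikes from the thing itself.
- robot.spot_in(camera, target): "centre" ([x, y, z] in m, in the coordinates of the camera as it stood for that picture, good to about 4 mm: the middle of the surface that is visible of it).
The state is a dict: "time": time; "joint_positions": joint angles; "qvel": joint speeds; "joint_torque": joint torques, N m; "tool_pos": TCP position; "ee_rot": TCP orientation; "wrist_force": force on the tool from outside, world axes, zero at the start; "wrist_torque": the same for the moment, N m; "width": finger opening in m.
Only numpy, scipy, OpenCV 4.12 (cv2) and the standard library are available. Lean on these libraries where they do the work, as an engineer would, in place of code of your own. Each camera call takes 0.05 s, during which the arm holds its last target.

## Working session

There is one attempt and no reset: what is moved stays moved. The work goes in short steps, Python scripts to look and compute and a tool call to move; the robot and the scene stay as the last step left them, time stands still between calls to the robot, and variables do not carry over. Pictures are saved under pics/ and viewed, and the job is handed in when it is done.

Besides the shell and the picture viewer there is one more tool, called after "Request:" as name(argument=value, ...) on one line, values as JSON. arm_command: Moves the arm, as the interface text tells. Its arguments: {"type":"object","properties":{"series":{"type":"string"}},"required":["series"]}

```bash
mkdir -p pics; ls
python3 - <<'E'
from bench import robot
import cv2
print(robot.get_obs(), robot.tcp_to_grasp)
for n in ["scene","side","wrist"]:
    im=robot.snapshot(n); cv2.imwrite(f"pics/{n}0.png",im)
    p=robot.camera_params(n); print(n,p)
    for t in ["punch","stand","weight","well"]:
        if n!="wrist" or 1:
            print(t,[(round(d["score"],2),[round(float(v),3) for v in (p["extrinsics"]@[*d["centre"],1])[:3]]) for d in robot.spot_in(n,t)[:4]])
E
```

```text
pics
{'time': 0.0, 'joint_positions': array([ 1.00188161e+00,  8.79588997e-02,  1.37223650e+00, -2.45643102e-05,
        1.68359159e+00, -1.03125064e-01]), 'qvel': array([-0.00108691, -0.00095624, -0.00112037,  0.00040705,  0.00182181,
       -0.00165299]), 'joint_torque': array([ 2.40033642e-04, -3.40177631e+01, -3.02424467e+01,  7.18329241e-02,
        3.30677256e-02, -1.69679884e-04]), 'tool_pos': array([0.24675035, 0.49093435, 0.20431105]), 'ee_rot': array([-1.57059472,  0.00218519,  1.10500416]), 'wrist_force': array([-0.23515344,  0.50568677,  1.02962925]), 'wrist_torque': array([ 0.00542693, -0.04187919, -0.01658898]), 'width': 0.09381853083553761} 0.0188
scene {'fx': 599.2833989457289, 'fy': 599.2833989457289, 'cx': 321.4771332813812, 'cy': 242.97853449296437, 'extrinsics': array([[ 0.10627907, -0.70401186,  0.7021909 ,  1.44027995],
       [ 0.99432999,  0.07777179, -0.07252189, -0.10659355],
       [-0.00355437,  0.70591702,  0.70828562,  1.01658623],
       [ 0.        ,  0.        ,  0.        ,  1.        ]])}
punch [(0.81, [0.475, -0.309, 0.112]), (0.56, [0.38, -0.296, 
[... 742 characters left out ...]
.328, 0.231, 0.034]), (0.83, [0.446, 0.245, 0.03])]
wrist {'fx': 342.0502168821479, 'fy': 342.0502168821479, 'cx': 329.5563533780384, 'cy': 240.31686211210229, 'extrinsics': array([[ 4.48973566e-01, -8.65965802e-01, -2.20286102e-01,
         1.82974772e-01],
       [ 8.93545028e-01,  4.35076649e-01,  1.10840393e-01,
         5.23149037e-01],
       [-1.42650228e-04, -2.46599958e-01,  9.69117351e-01,
         3.84832908e-01],
       [ 0.00000000e+00,  0.00000000e+00,  0.00000000e+00,
         1.00000000e+00]])}
punch [(0.33, [0.432, 0.276, 0.027])]
stand []
weight [(0.97, [0.433, 0.278, 0.028]), (0.64, [0.367, 0.255, 0.037])]
well [(0.77, [0.429, 0.279, 0.027]), (0.72, [0.364, 0.255, 0.035])]
```

View pics/scene0.png

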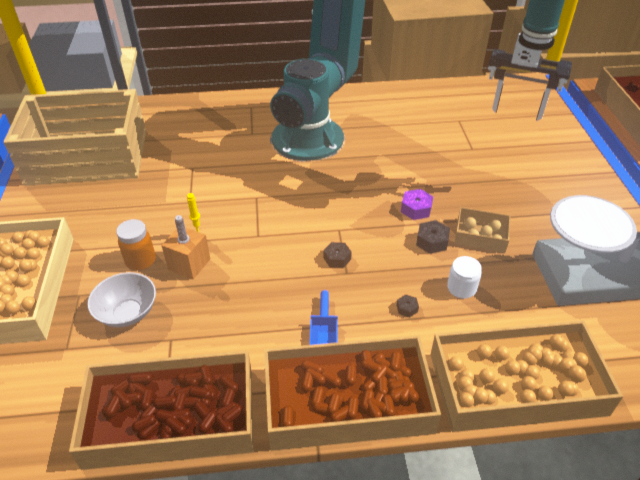

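View pics/side0.png

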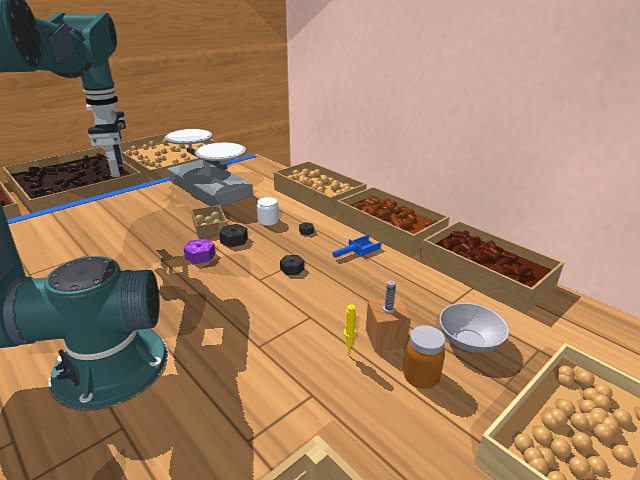

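View pics/wrist0.png

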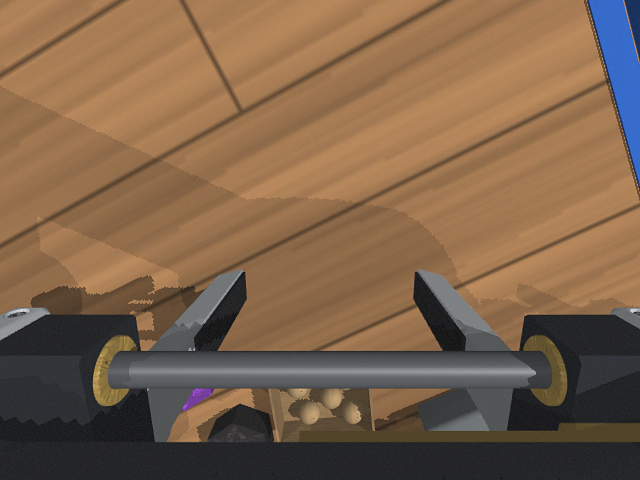

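```bash
cat > h.py <<'E'
from bench import robot
import cv2, numpy as np
def ray(n,u,v,z,p=None):
    p=p or robot.camera_params(n); E=p["extrinsics"]
    d=E[:3,:3]@np.array([(u-p["cx"])/p["fx"],-(v-p["cy"])/p["fy"],-1]); o=E[:3,3]
    return o+d*(z-o[2])/d[2]
def proj(n,X,p=None):
    p=p or robot.camera_params(n); c=np.linalg.inv(p["extrinsics"])@[*X,1]
    return p["cx"]+p["fx"]*c[0]/-c[2], p["cy"]-p["fy"]*c[1]/-c[2]
def crop(n,img,u,v,w,h,s):
    cv2.imwrite(f"pics/{n}.png",cv2.resize(img[v:v+h,u:u+w],None,fx=s,fy=s,interpolation=cv2.INTER_CUBIC))
E
python3 - <<'E'
from h import *
a=cv2.imread("pics/scene0.png");b=cv2.imread("pics/side0.png")
A=[a[190:260,390:490],a[180:280,150:250][:70]];
crops=[(a,390,185),(a,150,205),(b,180,210),(b,330,275)]
t=[cv2.resize(i[v:v+75,u:u+100],(400,300),interpolation=cv2.INTER_CUBIC) for i,u,v in crops]
cv2.imwrite("pics/m0.png",np.vstack([np.hstack(t[:2]),np.hstack(t[2:])]))
print(proj("wrist",robot.get_obs()["tool_pos"]))
E
```

```text
(np.float64(330.31797995235627), np.float64(285.07168385591694))
```

View pics/m0.png

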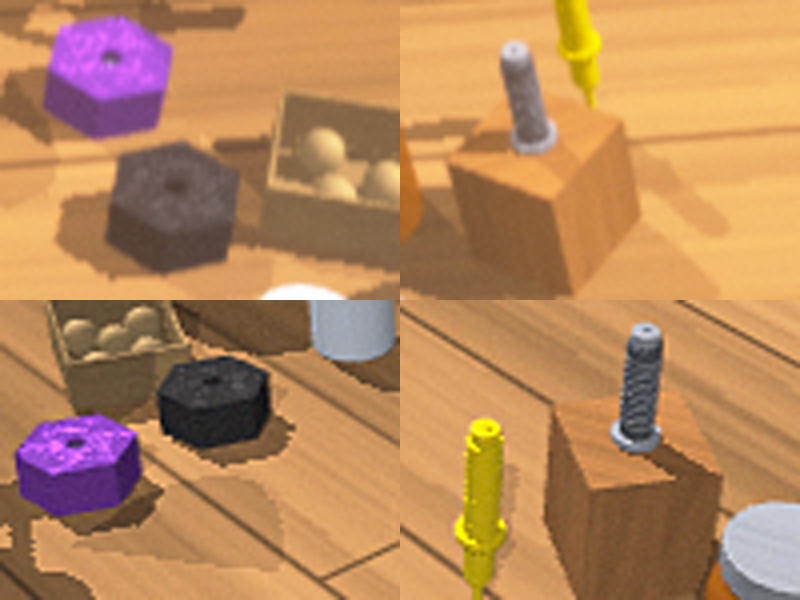

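Run:
```python
from h import *
for nm,s,d,z in [("well",(434.5,231.2),(233,230.2),.034),("pin",(179,216.5),(392,282.75),.150),("collar",(183.75,239.5),(388.75,309.25),.083)]:
    print(nm,ray("scene",*s,z).round(4),ray("side",*d,z).round(4))
print(robot.camera_params("scene").keys())
```

```text
well [0.4564 0.2632 0.034 ] [0.4508 0.2566 0.034 ]
pin [ 0.4682 -0.3122  0.15  ] [ 0.4601 -0.3203  0.15  ]
collar [ 0.4704 -0.313   0.083 ] [ 0.4601 -0.3192  0.083 ]
dict_keys(['fx', 'fy', 'cx', 'cy', 'extrinsics'])
```

```bash
cat >> h.py <<'E'
def plan(target,yaw,step=.045,w=.094,maxrows=12):
    """rows to target TCP keeping tool vertical; yaw of tool x"""
    from scipy.spatial.transform import Rotation as R
    o=robot.get_obs(); p=o["tool_pos"].copy(); Rm=R.from_euler("xyz",o["ee_rot"]).as_matrix()
    T=np.array(target); G=R.from_euler("xyz",[-np.pi/2,0,yaw]).as_matrix()
    n=max(1,int(np.ceil(max(np.linalg.norm(T-p)/step, R.from_matrix(Rm.T@G).magnitude()/.14))))
    rv=R.from_matrix(Rm.T@G).as_rotvec()
    rows=[]
    for i in range(n):
        d=Rm.T@(T-p)/(n)
        r=R.from_matrix(Rm)*R.from_rotvec(rv*i/n)
        d=r.inv().apply((T-p)/n)
        rows.append(" ".join(f"{v:.4g}" for v in [*(rv/n).round(3),*d.round(4),w]))
    print("n",n,"t",round(o["time"],2)); print("; ".join(rows[:maxrows]))
def st():
    o=robot.get_obs(); print({k:np.round(o[k],4).tolist() for k in ["time","tool_pos","ee_rot","wrist_force","width","joint_positions"]})
E
python3 - <<'E'
from h import *
for t in ["jar","bowl","tin","punnet","weight_mid"]:
    r=[]
    robot.snapshot
    p=robot.camera_params("scene")
    print(t,[(round(d["score"],2),[round(float(v),3) for v in (p["extrinsics"]@[*d["centre"],1])[:3]]) for d in robot.spot_in("scene",t)[:2]])
plan([.45,-.30,.26],-.49)
E
```

```text
jar [(0.64, [0.465, -0.423, 0.071])]
bowl [(0.59, [0.57, -0.452, 0.026])]
tin [(0.6, [0.623, 0.282, 0.061])]
punnet [(0.97, [0.449, 0.386, 0.023])]
weight_mid [(0.92, [0.495, 0.029, 0.028])]
n 19 t 1.0
-0 0.084 0 -0.0324 -0.0029 -0.0283 0.094; -0 0.084 0 -0.0299 -0.0029 -0.0309 0.094; -0 0.084 0 -0.0272 -0.0029 -0.0333 0.094; -0 0.084 0 -0.0244 -0.0029 -0.0354 0.094; -0 0.084 0 -0.0213 -0.0029 -0.0374 0.094; -0 0.084 0 -0.0181 -0.0029 -0.039 0.094; -0 0.084 0 -0.0148 -0.0029 -0.0404 0.094; -0 0.084 0 -0.0113 -0.0029 -0.0415 0.094; -0 0.084 0 -0.0078 -0.0029 -0.0423 0.094; -0 0.084 0 -0.0042 -0.0029 -0.0428 0.094; -0 0.084 0 -0.0006 -0.0029 -0.043 0.094; -0 0.084 0 0.003 -0.0029 -0.0429 0.094
```

Run:
```python
from h import *
plan([.453,.26,.25],.6)
```

```text
n 7 t 1.0
-0 0.072 0 -0.0163 -0.0064 -0.0411 0.094; -0 0.072 0 -0.0133 -0.0064 -0.0422 0.094; -0 0.072 0 -0.0102 -0.0064 -0.0431 0.094; -0 0.072 0 -0.0071 -0.0064 -0.0437 0.094; -0 0.072 0 -0.0039 -0.0064 -0.0441 0.094; -0 0.072 0 -0.0008 -0.0064 -0.0442 0.094; -0 0.072 0 0.0024 -0.0064 -0.0442 0.094
```

Request:
arm_command(series="0 0.072 0 -0.016 -0.0065 -0.041 0.05; 0 0.072 0 -0.013 -0.0065 -0.042 0.05; 0 0.072 0 -0.010 -0.0065 -0.043 0.05; 0 0.072 0 -0.007 -0.0065 -0.044 0.05; 0 0.072 0 -0.004 -0.0065 -0.044 0.05; 0 0.072 0 -0.001 -0.0065 -0.044 0.05; 0 0.072 0 0.002 -0.0065 -0.044 0.05; 0 0 0 0 0 0 0.05; 0 0 0 0 0 0 0.05")

```text
time: 1.9
tool_pos: [0.458, 0.2519, 0.2516]
ee_rot: [-1.571, -0.001, 0.585]
wrist_force: [0.4, -0.3, -0.6]
width: 0.0502
```

```bash
cat >> h.py <<'E'
def look(name,targets=(),cam="wrist"):
    p=robot.camera_params(cam); im=robot.snapshot(cam); cv2.imwrite(f"pics/{name}.png",im)
    for t in targets:
        print(t,[(round(d["score"],2),[round(float(v),4) for v in (p["extrinsics"]@[*d["centre"],1])[:3]],[round(float(q)) for q in proj(cam,(p["extrinsics"]@[*d["centre"],1])[:3],p)]) for d in robot.spot_in(cam,t)[:3]])
    return p,im
E
python3 - <<'E'
from h import *
st(); p,im=look("w1",["well","weight"]); st()
print(proj("wrist",robot.get_obs()["tool_pos"]))
import json; np.savez("w1.npz",**p)
E
```

```text
{'time': 1.9, 'tool_pos': [0.458, 0.2519, 0.2516], 'ee_rot': [-1.5714, -0.0007, 0.5846], 'wrist_force': [0.4363, -0.2621, -0.6477], 'width': 0.0502, 'joint_positions': [0.3946, 0.0212, 1.3494, -0.0004, 1.7702, -0.1901]}
well [(0.94, [0.3343, 0.2505, 0.0353], [237, 157]), (0.6, [0.4504, 0.261, 0.0348], [329, 206])]
weight [(0.97, [0.4533, 0.2584, 0.0317], [330, 209]), (0.61, [0.3363, 0.2497, 0.0333], [239, 158])]
{'time': 2.05, 'tool_pos': [0.4569, 0.2532, 0.2514], 'ee_rot': [-1.5715, -0.0003, 0.5878], 'wrist_force': [-0.6293, -0.3831, 0.0012], 'width': 0.0497, 'joint_positions': [0.3979, 0.0208, 1.3502, -0.0006, 1.7701, -0.19]}
(np.float64(330.2020103540501), np.float64(284.70576707472014))
```

View pics/w1.png

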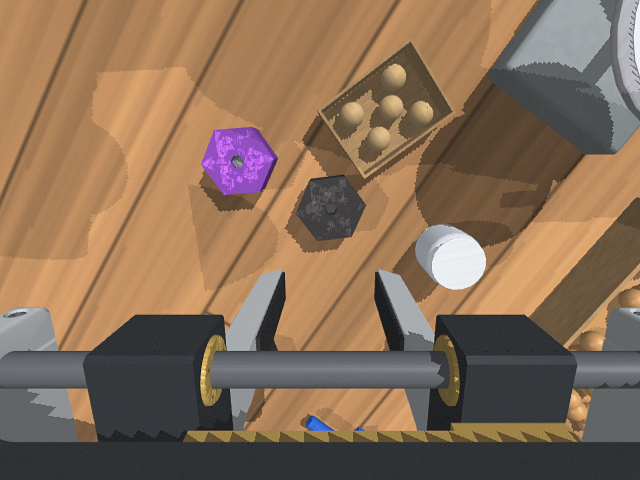

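Run:
```python
from h import *
im=cv2.imread("pics/w1.png"); crop("w1c",im,290,165,80,80,7)
```

```text
(no output)
```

View pics/w1c.png

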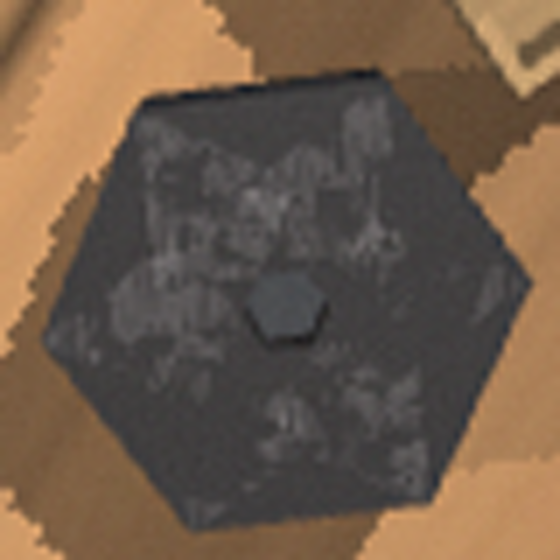

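Run:
```python
from h import *
p={k:v for k,v in np.load("w1.npz").items()}
print(ray("wrist",330.6,208.3,.034,p), proj("wrist",[.4575,.2525,.2515],p))
plan([.465,-.30,.25],-.5)
```

```text
[0.45384038 0.25960028 0.034     ] (np.float64(330.1040936077116), np.float64(283.3532573865587))
n 13 t 2.05
0 0.084 0 -0.0231 0.0001 -0.0358 0.094; 0 0.084 0 -0.02 0.0001 -0.0376 0.094; 0 0.084 0 -0.0168 0.0001 -0.0391 0.094; 0 0.084 0 -0.0135 0.0001 -0.0404 0.094; 0 0.084 0 -0.0101 0.0001 -0.0414 0.094; 0 0.084 0 -0.0066 0.0001 -0.0421 0.094; 0 0.084 0 -0.003 0.0001 -0.0425 0.094; 0 0.084 0 0.0005 0.0001 -0.0426 0.094; 0 0.084 0 0.0041 0.0001 -0.0424 0.094; 0 0.084 0 0.0076 0.0001 -0.0419 0.094; 0 0.084 0 0.0111 0.0001 -0.0411 0.094; 0 0.084 0 0.0145 0.0001 -0.04 0.094
```

Request:
arm_command(series="0 0.084 0 -0.023 0 -0.036 0.05; 0 0.084 0 -0.020 0 -0.038 0.05; 0 0.084 0 -0.017 0 -0.039 0.05; 0 0.084 0 -0.0135 0 -0.040 0.05; 0 0.084 0 -0.010 0 -0.041 0.05; 0 0.084 0 -0.0065 0 -0.042 0.05; 0 0.084 0 -0.003 0 -0.0425 0.05; 0 0.084 0 0.0005 0 -0.0425 0.05; 0 0.084 0 0.004 0 -0.0425 0.05; 0 0.084 0 0.0075 0 -0.042 0.05; 0 0.084 0 0.011 0 -0.041 0.05; 0 0.084 0 0.0145 0 -0.040 0.05")

```text
time: 3.25
tool_pos: [0.4628, -0.2508, 0.2482]
ee_rot: [-1.566, 0.001, -0.409]
wrist_force: [0.9, 0.1, -0.3]
width: 0.0503
```

Request:
arm_command(series="0 0.05 0 0.009 0 -0.020 0.05; 0 0 0 0 0 0 0.05; 0 0 0 0 0 0 0.05; 0 0 0 0 0 0 0.05")

```text
time: 3.65
tool_pos: [0.4642, -0.272, 0.2459]
ee_rot: [-1.565, 0.005, -0.458]
wrist_force: [0.5, 0.2, -0.7]
width: 0.0501
```

Run:
```python
from h import *
st(); p,im=look("p1",["punch_pin","punch","stand_hole0"]); st()
np.savez("p1.npz",**p)
```

```text
{'time': 3.65, 'tool_pos': [0.4642, -0.272, 0.2459], 'ee_rot': [-1.5647, 0.0048, -0.4577], 'wrist_force': [0.4633, 0.2182, -0.6547], 'width': 0.0501, 'joint_positions': [-0.6388, 0.0602, 1.3201, 0.0052, 1.7672, -0.1801]}
punch_pin []
punch [(0.76, [0.468, -0.3078, 0.1302], [351, 269]), (0.65, [0.3705, -0.2933, 0.0601], [265, 274])]
stand_hole0 [(0.75, [0.47, -0.3072, 0.0768], [350, 252])]
{'time': 3.85, 'tool_pos': [0.4641, -0.2725, 0.2464], 'ee_rot': [-1.5653, 0.0038, -0.4585], 'wrist_force': [0.1991, -0.3977, -0.2743], 'width': 0.0502, 'joint_positions': [-0.6394, 0.0598, 1.3196, 0.0048, 1.7669, -0.1799]}
```

View pics/p1.png

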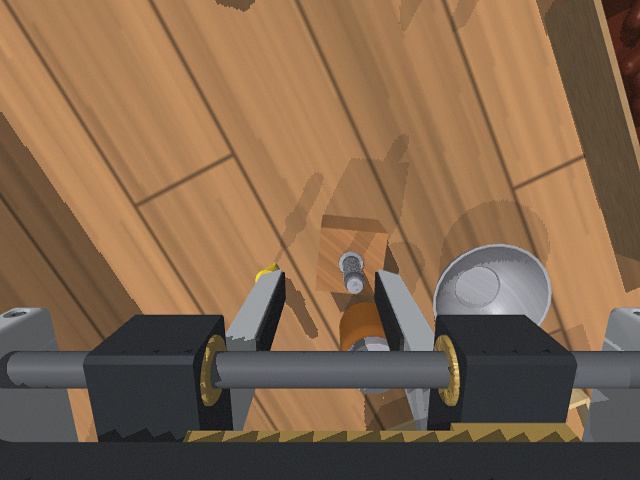

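Run:
```python
from h import *
im=cv2.imread("pics/p1.png"); crop("p1c",im,310,210,90,90,7)
```

```text
(no output)
```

View pics/p1c.png

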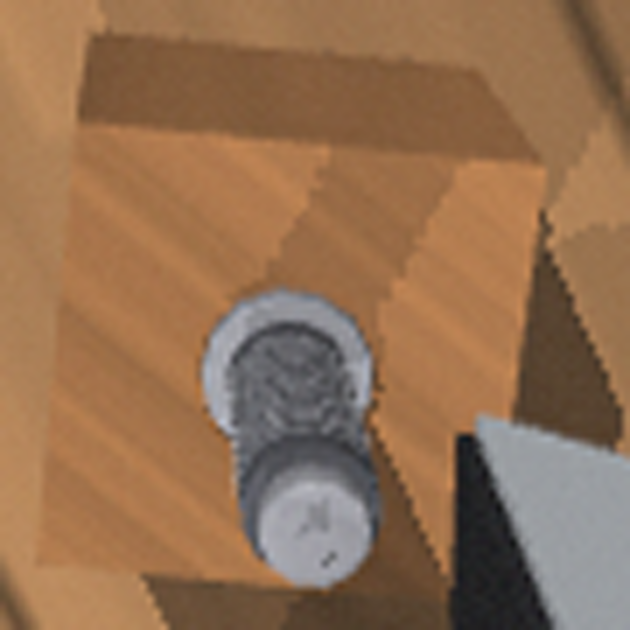

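Run:
```python
from h import *
p={k:v for k,v in np.load("p1.npz").items()}
print(ray("wrist",354.6,284.9,.148,p), ray("wrist",350.7,263.1,.085,p))
plan([.468,-.315,.22],-.4585,w=.05)
```

```text
[ 0.46597251 -0.31606366  0.148     ] [ 0.46577131 -0.3165322   0.085     ]
n 2 t 3.85
-0.003 -0 -0.002 0.0112 0.013 -0.0183 0.05; -0.003 -0 -0.002 0.0112 0.0131 -0.0182 0.05
```

Run:
```python
from h import *
plan([.466,-.3163,.18],-.4585,w=.05)
```

```text
n 2 t 3.85
-0.003 -0 -0.002 0.0107 0.033 -0.0194 0.05; -0.003 -0 -0.002 0.0106 0.0331 -0.0193 0.05
```

Request:
arm_command(series="-0.003 0 -0.002 0.0107 0.033 -0.0194 0.05; -0.003 0 -0.002 0.0107 0.033 -0.0194 0.05; 0 0 0 0 0 0 0.05; 0 0 0 0 0 0 0.05; 0 0 0 0 0 0 0.05")

```text
time: 4.35
tool_pos: [0.4687, -0.3144, 0.1835]
ee_rot: [-1.572, -0.008, -0.452]
wrist_force: [-0.7, 0.3, 0.1]
width: 0.0499
```

Run:
```python
from h import *
st(); p,im=look("p2",[]); st()
np.savez("p2.npz",**p)
crop("p2c",im,280,215,100,100,6)
o=robot.get_obs();print(proj("wrist",o["tool_pos"]),proj("wrist",[.466,-.3163,.148]),proj("wrist",[.466,-.3163,.08]))
```

```text
{'time': 4.35, 'tool_pos': [0.4687, -0.3144, 0.1835], 'ee_rot': [-1.5716, -0.0081, -0.452], 'wrist_force': [-0.6521, 0.3333, 0.1379], 'width': 0.0499, 'joint_positions': [-0.692, 0.118, 1.3806, 0.0012, 1.635, -0.24]}
{'time': 4.4, 'tool_pos': [0.469, -0.3145, 0.1842], 'ee_rot': [-1.5719, -0.0096, -0.4517], 'wrist_force': [0.0033, -0.2103, 0.5448], 'width': 0.0503, 'joint_positions': [-0.6919, 0.1174, 1.3797, 0.0012, 1.6348, -0.24]}
(np.float64(329.50873377830396), np.float64(284.31975172849843)) (np.float64(326.164039083741), np.float64(268.06108625163176)) (np.float64(326.2738111908618), np.float64(242.05068961625418))
```

View pics/p2c.png

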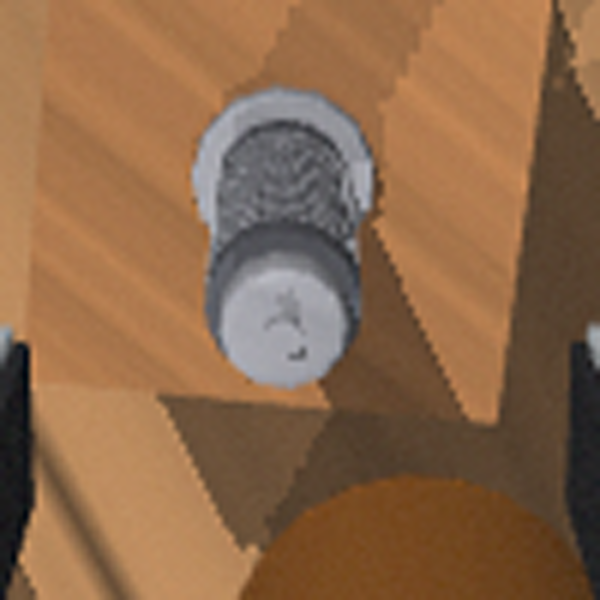

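View pics/p2.png

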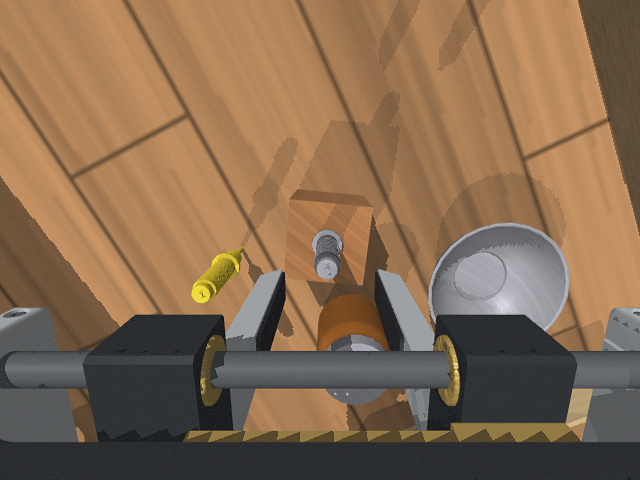

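Run:
```python
from h import *
p={k:v for k,v in np.load("p2.npz").items()}
a=ray("wrist",327.6,269.1,.148,p); b=ray("wrist",326.8,243.2,.085,p);print(a,b)
c=(a+b)/2
plan([c[0],c[1],.14],-.4585,w=.05)
plan([c[0],c[1],.0932],-.4585,w=.05)
```

```text
[ 0.4662494  -0.31697963  0.148     ] [ 0.46614828 -0.31582141  0.085     ]
n 1 t 4.4
0.001 0.007 0.01 -0.0021 0.0442 -0.0029 0.05
n 3 t 4.4
0 0.002 0.003 -0.0009 0.0303 -0.0009 0.05; 0 0.002 0.003 -0.0008 0.0303 -0.001 0.05; 0 0.002 0.003 -0.0007 0.0303 -0.001 0.05
```

Request:
arm_command(series="0.001 0 0.01 -0.0021 0.022 -0.003 0.05; 0 0 0 0 0.022 0 0.05; 0 0 0 0 0 0 0.05; 0 0 0 0 0 0 0.05")

```text
time: 4.8
tool_pos: [0.4697, -0.3165, 0.1481]
ee_rot: [-1.574, -0.013, -0.449]
wrist_force: [-0.0, 0.9, 1.0]
width: 0.0498
```

Run:
```python
from h import *
st()
plan([.4662,-.3164,.0932],-.4585,w=.05)
```

```text
{'time': 4.8, 'tool_pos': [0.4697, -0.3165, 0.1481], 'ee_rot': [-1.5735, -0.0133, -0.4485], 'wrist_force': [-0.0237, 0.9283, 1.0258], 'width': 0.0498, 'joint_positions': [-0.6934, 0.1309, 1.4367, 0.0006, 1.5604, -0.2449]}
n 2 t 4.8
0.001 0.005 0.007 -0.002 0.0274 -0.0007 0.05; 0.001 0.005 0.007 -0.0018 0.0274 -0.0007 0.05
```

Request:
arm_command(series="0.001 0.005 0.013 -0.003 0.012 -0.001 0.05; 0 0 0 0 0 0 0.05; 0 0 0 0 0 0 0.05")

```text
time: 5.1
tool_pos: [0.4681, -0.3168, 0.1394]
ee_rot: [-1.574, -0.006, -0.453]
wrist_force: [-0.0, 0.0, -0.4]
width: 0.05
```

Run:
```python
from h import *
st()
plan([.4662,-.3164,.0932],-.4585,w=.05)
```

```text
{'time': 5.1, 'tool_pos': [0.4681, -0.3168, 0.1394], 'ee_rot': [-1.5739, -0.0056, -0.4532], 'wrist_force': [-0.0261, 0.0248, -0.4396], 'width': 0.05, 'joint_positions': [-0.6942, 0.1383, 1.4458, -0.0016, 1.5513, -0.241]}
n 2 t 5.1
0.002 0.003 0.003 -0.0011 0.0231 -0.0002 0.05; 0.002 0.003 0.003 -0.001 0.0231 -0.0002 0.05
```

Request:
arm_command(series="0.002 0.003 0.005 -0.0015 0.018 -0.0002 0.05; 0.002 0.003 0.005 -0.001 0.018 -0.0002 0.05; 0.001 0 0 0 0 0 0.05; 0 0 0 0 0 0 0.05")

```text
time: 5.5
tool_pos: [0.4658, -0.3164, 0.1013]
ee_rot: [-1.569, 0.004, -0.46]
wrist_force: [0.2, -0.7, 0.3]
width: 0.0498
```

Run:
```python
from h import *
st()
plan([.4662,-.3164,.0932],-.4585,w=.05)
```

```text
{'time': 5.5, 'tool_pos': [0.4658, -0.3164, 0.1013], 'ee_rot': [-1.5687, 0.0039, -0.4599], 'wrist_force': [0.1853, -0.6979, 0.3457], 'width': 0.0498, 'joint_positions': [-0.6981, 0.1623, 1.4955, 0.0011, 1.4881, -0.2382]}
n 1 t 5.5
-0.002 -0.001 -0.004 0.0004 0.0081 0.0002 0.05
```

Request:
arm_command(series="-0.002 -0.001 -0.004 0.0004 0.007 0.0002 0.05; 0 0 0 0 0.001 0 0.04; 0 0 0 0 0 0 0.03; 0 0 0 0 0 0 0.026")

```text
time: 5.9
tool_pos: [0.4667, -0.3168, 0.0936]
ee_rot: [-1.571, -0.002, -0.459]
wrist_force: [0.7, 0.7, 0.0]
width: 0.0295
```

Run:
```python
from h import *
st(); p,im=look("p3",[])
crop("p3c",im,260,200,140,110,5)
```

```text
{'time': 5.9, 'tool_pos': [0.4667, -0.3168, 0.0936], 'ee_rot': [-1.5713, -0.002, -0.4588], 'wrist_force': [0.742, 0.6501, 0.0469], 'width': 0.0295, 'joint_positions': [-0.6968, 0.1647, 1.5086, 0.0, 1.4662, -0.238]}
```

View pics/p3c.png

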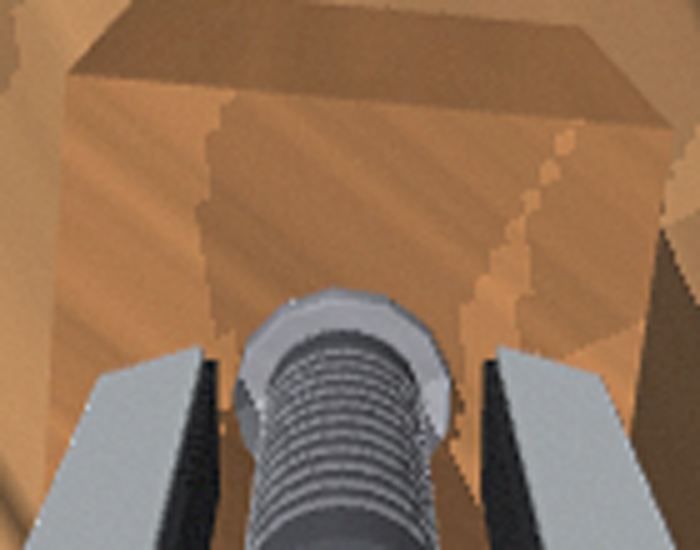

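Request:
arm_command(series="0 0 0 0 0 0 0.015; 0 0 0 0 0 0 0.01; 0 0 0 0 0 0 0.01; 0 0 0 0 0 0 0.01; 0 0 0 0 0 0 0.01")

```text
time: 6.45
tool_pos: [0.4668, -0.3169, 0.0942]
ee_rot: [-1.572, -0.003, -0.459]
wrist_force: [-0.2, -0.0, -0.5]
width: 0.0174
```

Run:
```python
from h import *
st(); p,im=look("p4",[]); st()
crop("p4c",im,260,200,140,110,5)
```

```text
{'time': 6.45, 'tool_pos': [0.4668, -0.3169, 0.0942], 'ee_rot': [-1.5716, -0.0026, -0.4588], 'wrist_force': [-0.1983, -0.0126, -0.4858], 'width': 0.0174, 'joint_positions': [-0.6968, 0.1641, 1.508, -0.0001, 1.4668, -0.238]}
{'time': 6.5, 'tool_pos': [0.4668, -0.3169, 0.0942], 'ee_rot': [-1.5716, -0.0026, -0.4588], 'wrist_force': [-0.0127, 0.6886, 0.0117], 'width': 0.0175, 'joint_positions': [-0.6968, 0.164, 1.508, -0.0002, 1.4668, -0.2381]}
```

View pics/p4c.png

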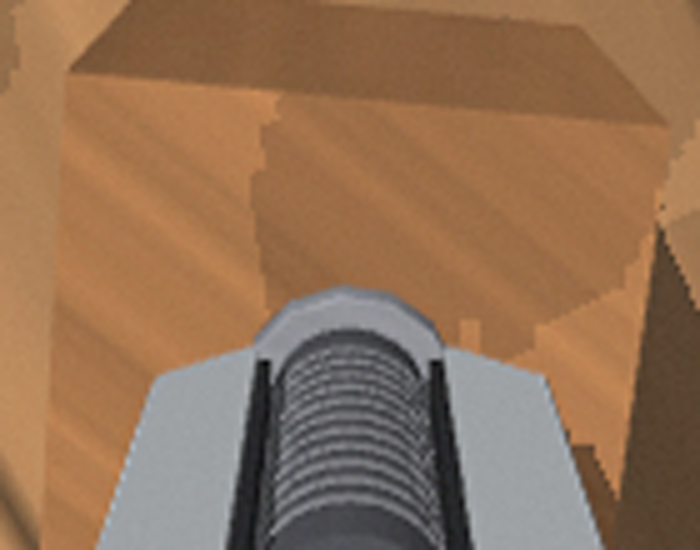

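Request:
arm_command(series="0 0 0 0 -0.008 0 0.01; 0 0 0 0 -0.012 0 0.01; 0 0 0 0 -0.012 0 0.01; 0 0 0 0 0 0 0.01")

```text
time: 6.9
tool_pos: [0.4662, -0.3163, 0.1275]
ee_rot: [-1.571, -0.0, -0.459]
wrist_force: [-0.6, -1.2, -3.0]
width: 0.0179
```

Run:
```python
from h import *
st(); plan([.4667,-.3167,.185],-.4585,w=.01,step=.02)
```

```text
{'time': 6.9, 'tool_pos': [0.4662, -0.3163, 0.1275], 'ee_rot': [-1.5708, -0.0002, -0.4588], 'wrist_force': [-0.5625, -1.2152, -3.0487], 'width': 0.0179, 'joint_positions': [-0.6968, 0.1446, 1.4626, 0.0001, 1.5342, -0.238]}
n 3 t 6.9
-0 -0 0 0.0002 -0.0192 -0 0.01; -0 -0 0 0.0002 -0.0192 -0 0.01; -0 -0 0 0.0002 -0.0192 -0 0.01
```

Request:
arm_command(series="0 0 0 0 -0.019 0 0.01; 0 0 0 0 -0.019 0 0.01; 0 0 0 0 -0.019 0 0.01; 0 0 0 0 -0.005 0 0.01; 0 0 0 0 0 0 0.01")

```text
time: 7.4
tool_pos: [0.466, -0.3161, 0.1916]
ee_rot: [-1.571, 0.0, -0.459]
wrist_force: [-0.2, 0.8, -3.5]
width: 0.0175
```

Run:
```python
from h import *
st(); p,im=look("p5",[]); plan([.4535,.2590,.20],.59,w=.01)
s=robot.snapshot("side"); crop("p5s",s,320,200,130,150,4)
```

```text
{'time': 7.4, 'tool_pos': [0.466, -0.3161, 0.1916], 'ee_rot': [-1.5706, 0.0004, -0.4588], 'wrist_force': [-0.1818, 0.8171, -3.5093], 'width': 0.0175, 'joint_positions': [-0.6968, 0.1196, 1.3627, 0.0001, 1.6597, -0.238]}
n 13 t 7.45
-0 -0.081 -0 -0.0204 -0.0006 0.0392 0.01; -0 -0.081 -0 -0.0172 -0.0006 0.0408 0.01; -0 -0.081 -0 -0.0139 -0.0007 0.042 0.01; -0 -0.081 -0 -0.0104 -0.0007 0.043 0.01; -0 -0.081 -0 -0.0069 -0.0007 0.0437 0.01; -0 -0.081 -0 -0.0034 -0.0007 0.0441 0.01; -0 -0.081 -0 0.0002 -0.0007 0.0442 0.01; -0 -0.081 -0 0.0037 -0.0007 0.0441 0.01; -0 -0.081 -0 0.0073 -0.0007 0.0436 0.01; -0 -0.081 -0 0.0108 -0.0007 0.0429 0.01; -0 -0.081 -0 0.0142 -0.0007 0.0419 0.01; -0 -0.081 -0 0.0175 -0.0007 0.0406 0.01
```

View pics/p5s.png

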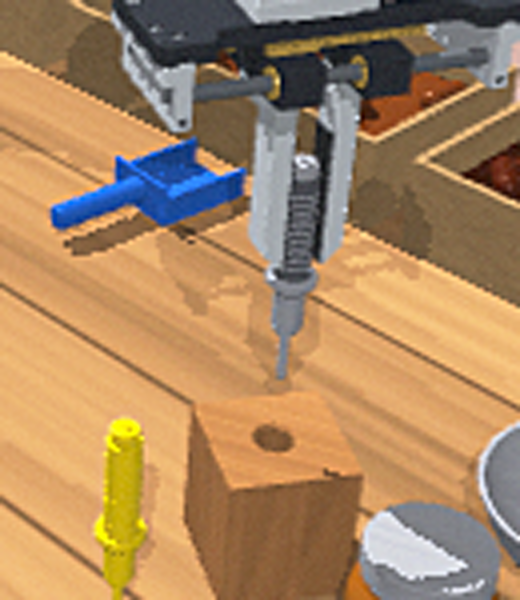

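View pics/p5.png

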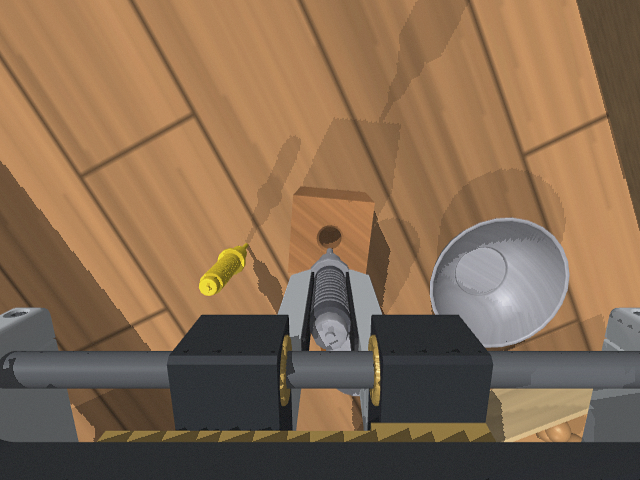

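Run:
```python
from h import *
im=cv2.imread("pics/p5.png"); crop("p5c",im,290,210,80,80,8)
print(ray("wrist",329.3,236.5,.08), proj("wrist",[.466,-.3161,.1174]))
```

```text
[ 0.46533806 -0.31495456  0.08      ] (np.float64(330.52811681767963), np.float64(248.97662298135364))
```

View pics/p5c.png

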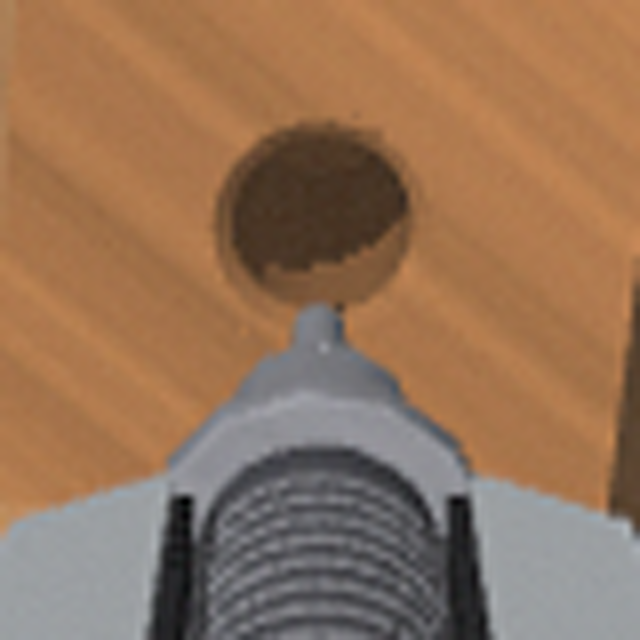

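Request:
arm_command(series="0 -0.081 0 -0.0204 -0.001 0.039 0.01; 0 -0.081 0 -0.0172 -0.001 0.041 0.01; 0 -0.081 0 -0.014 -0.001 0.042 0.01; 0 -0.081 0 -0.0104 -0.001 0.043 0.01; 0 -0.081 0 -0.007 -0.001 0.044 0.01; 0 -0.081 0 -0.0034 -0.001 0.044 0.01; 0 -0.081 0 0 -0.001 0.044 0.01; 0 -0.081 0 0.0037 -0.001 0.044 0.01; 0 -0.081 0 0.0073 -0.001 0.0436 0.01; 0 -0.081 0 0.011 -0.001 0.043 0.01; 0 -0.081 0 0.014 -0.001 0.042 0.01; 0 0 0 0 0 0 0.01")

```text
time: 8.7
tool_pos: [0.439, 0.1885, 0.186]
ee_rot: [-1.552, 0.02, 0.464]
wrist_force: [0.3, -2.0, -2.4]
width: 0.0177
```

Run:
```python
from h import *
st(); plan([.4535,.2590,.18],.59,w=.01)
```

```text
{'time': 8.7, 'tool_pos': [0.439, 0.1885, 0.186], 'ee_rot': [-1.5516, 0.0199, 0.4642], 'wrist_force': [0.325, -1.953, -2.3634], 'width': 0.0177, 'joint_positions': [0.2756, -0.0534, 1.5521, 0.0152, 1.666, -0.1872]}
n 2 t 8.7
-0.01 -0.063 -0.009 0.0223 0.0031 0.0282 0.01; -0.01 -0.063 -0.009 0.024 0.0031 0.0268 0.01
```

Request:
arm_command(series="-0.01 -0.063 -0.01 0.022 -0.003 0.028 0.01; -0.01 -0.063 -0.01 0.024 -0.003 0.027 0.01; 0 0 0 0 0 0 0.01; 0 0 0 0 0 0 0.01")

```text
time: 9.1
tool_pos: [0.4514, 0.2591, 0.1864]
ee_rot: [-1.572, 0.008, 0.594]
wrist_force: [-1.2, 0.4, -2.6]
width: 0.0174
```

Run:
```python
from h import *
st(); plan([.4535,.2590,.18],.59,w=.01)
```

```text
{'time': 9.1, 'tool_pos': [0.4514, 0.2591, 0.1864], 'ee_rot': [-1.5721, 0.0085, 0.5943], 'wrist_force': [-1.1977, 0.4297, -2.5956], 'width': 0.0174, 'joint_positions': [0.4141, 0.0325, 1.4659, -0.0028, 1.6512, -0.1805]}
n 1 t 9.1
0.001 0.004 -0.008 0.0017 0.0064 -0.0013 0.01
```

Fix tilt, come lower (point from 0.112 to about 0.065), and look.

Request:
arm_command(series="0.001 0.004 -0.009 0.0018 0.015 -0.001 0.01; 0 0 0 0 0.015 0 0.01; 0 0 0 0 0.01 0 0.01; 0 0 0 0 0 0 0.01; 0 0 0 0 0 0 0.01")

```text
time: 9.6
tool_pos: [0.453, 0.2529, 0.1427]
ee_rot: [-1.572, 0.005, 0.581]
wrist_force: [0.5, 0.5, -3.1]
width: 0.0175
```

Run:
```python
from h import *
st(); p,im=look("q1",[]); o=robot.get_obs()
np.savez("q1.npz",**p)
print(proj("wrist",o["tool_pos"]-[0,0,.0742],p),proj("wrist",[.4538,.2596,.034],p))
crop("q1c",im,290,180,80,80,8)
s=robot.snapshot("side"); crop("q1s",s,180,170,100,90,6)
```

```text
{'time': 9.6, 'tool_pos': [0.453, 0.2529, 0.1427], 'ee_rot': [-1.5723, 0.005, 0.5811], 'wrist_force': [0.4527, 0.5001, -3.1062], 'width': 0.0175, 'joint_positions': [0.4015, 0.0425, 1.5426, -0.0024, 1.5611, -0.1795]}
(np.float64(330.5470279257893), np.float64(248.63418073381715)) (np.float64(335.7833597205362), np.float64(232.0501841937816))
```

View pics/q1c.png

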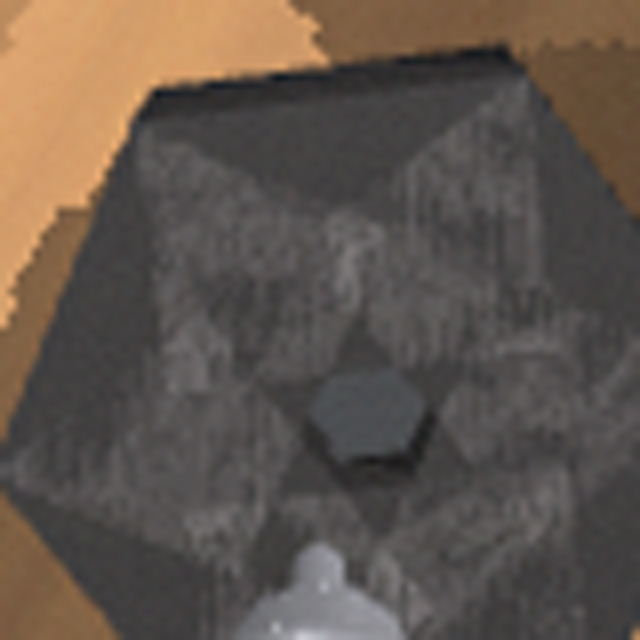

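View pics/q1s.png

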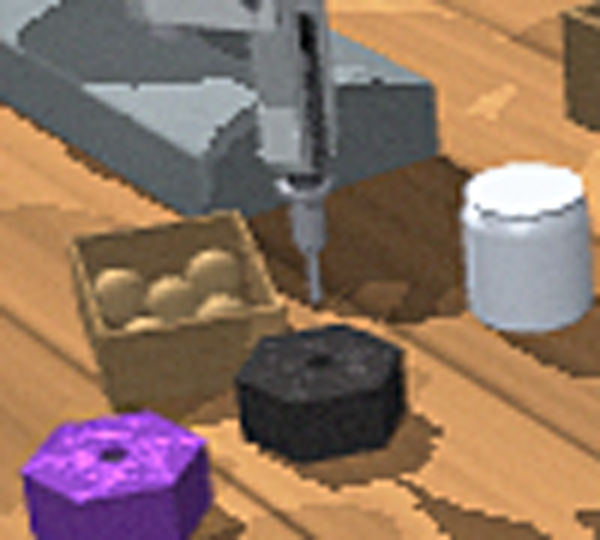

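Run:
```python
from h import *
p={k:v for k,v in np.load("q1.npz").items()}
w=ray("wrist",336.0,231.4,.034,p); print(w)
plan([w[0],w[1],.135],.581,w=.01)
```

```text
[0.4536378  0.26018265 0.034     ]
n 1 t 9.7
0.002 0.001 -0.004 0.0043 0.0081 0.0055 0.01
```

Request:
arm_command(series="0.002 0 -0.004 0.0043 0.006 0.0055 0.01; 0 0 0 0 0 0 0.01; 0 0 0 0 0 0 0.01; 0 0 0 0 0 0 0.01")

```text
time: 10.1
tool_pos: [0.4548, 0.2614, 0.1386]
ee_rot: [-1.571, -0.004, 0.582]
wrist_force: [0.4, 0.1, -2.7]
width: 0.0176
```

Run:
```python
from h import *
st(); 
plan([.4537,.2600,.120],.581,w=.01)
```

```text
{'time': 10.1, 'tool_pos': [0.4548, 0.2614, 0.1386], 'ee_rot': [-1.5707, -0.0039, 0.5817], 'wrist_force': [0.3556, 0.0864, -2.7091], 'width': 0.0176, 'joint_positions': [0.4131, 0.0506, 1.5424, 0.0007, 1.5447, -0.1686]}
n 1 t 10.1
-0 0.001 0.004 -0.0018 0.0186 -0.0006 0.01
```

Request:
arm_command(series="0 0 0.004 -0.0012 0.008 -0.0004 0.01; 0 0 0 0 0 0 0.01; 0 0 0 0 0 0 0.01; 0 0 0 0 0 0 0.01")

```text
time: 10.5
tool_pos: [0.4539, 0.2605, 0.1299]
ee_rot: [-1.571, 0.001, 0.582]
wrist_force: [-1.0, -0.8, -3.6]
width: 0.0174
```

Run:
```python
from h import *
st(); p,im=look("q2",[]); o=robot.get_obs()
np.savez("q2.npz",**p)
print(proj("wrist",o["tool_pos"]-[0,0,.0742],p),proj("wrist",[.4537,.2600,.034],p))
crop("q2c",im,290,190,80,80,8)
```

```text
{'time': 10.5, 'tool_pos': [0.4539, 0.2605, 0.1299], 'ee_rot': [-1.5708, 0.0005, 0.582], 'wrist_force': [-1.0276, -0.78, -3.5553], 'width': 0.0174, 'joint_positions': [0.4127, 0.0558, 1.5545, -0.0001, 1.5318, -0.1694]}
(np.float64(330.2794573383637), np.float64(248.83959281097376)) (np.float64(329.62517845948986), np.float64(242.05088966435991))
```

View pics/q2c.png

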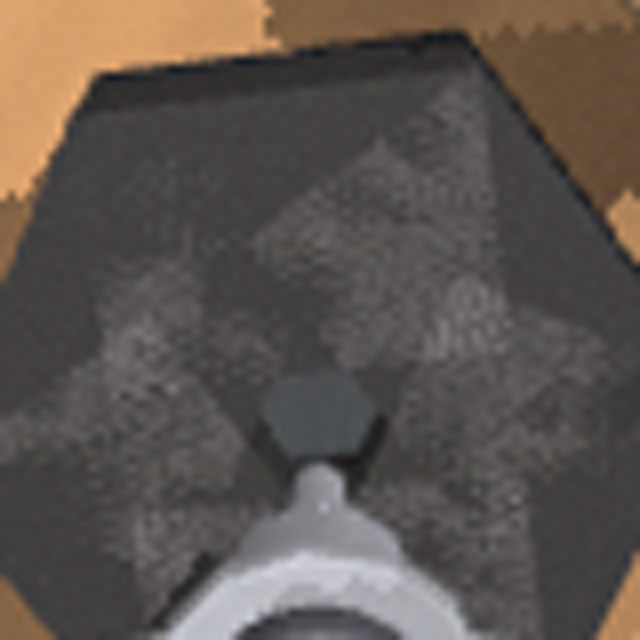

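Request:
arm_command(series="0 0 0 -0.0003 0.012 -0.0003 0.01; 0 0 0 0 0.008 0 0.01; 0 0 0 0 0 0 0.01; 0 0 0 0 0 0 0.01")

```text
time: 10.95
tool_pos: [0.4536, 0.2598, 0.1078]
ee_rot: [-1.571, 0.001, 0.582]
wrist_force: [0.3, 0.5, -2.7]
width: 0.0175
```

Run:
```python
from h import *
st(); p,im=look("q3",[]); o=robot.get_obs()
plan([.4537,.2600,.104],.581,w=.01)
crop("q3c",im,290,200,80,80,8)
```

```text
{'time': 10.95, 'tool_pos': [0.4536, 0.2598, 0.1078], 'ee_rot': [-1.5708, 0.001, 0.5819], 'wrist_force': [0.255, 0.5162, -2.7474], 'width': 0.0175, 'joint_positions': [0.4118, 0.0679, 1.5866, -0.0002, 1.4881, -0.1701]}
n 1 t 11.0
-0 0.001 -0.001 0.0002 0.0038 0.0001 0.01
```

View pics/q3c.png

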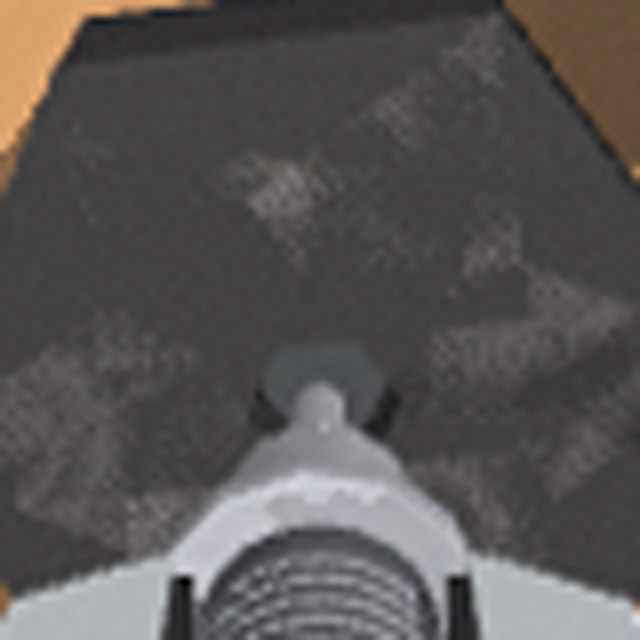

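Request:
arm_command(series="0 0 0 0 0.002 0 0.01; 0 0 0 0 0.0015 0 0.01; 0 0 0 0 0.001 0 0.01; 0 0 0 0 0 0 0.01")

```text
time: 11.4
tool_pos: [0.454, 0.2601, 0.1036]
ee_rot: [-1.571, -0.0, 0.582]
wrist_force: [-0.4, 0.2, -2.8]
width: 0.0174
```

Request:
arm_command(series="0 0 0 0 0.0012 0 0.01; 0 0 0 0 0 0 0.01")

```text
time: 11.6
tool_pos: [0.4542, 0.2601, 0.1025]
ee_rot: [-1.571, -0.001, 0.582]
wrist_force: [0.2, -0.5, -2.5]
width: 0.0176
```

Request:
arm_command(series="0 0 0 0 0.0012 0 0.01; 0 0 0 0 0 0 0.01")

```text
time: 11.8
tool_pos: [0.4543, 0.2602, 0.1014]
ee_rot: [-1.571, -0.001, 0.582]
wrist_force: [-0.4, 0.3, -2.6]
width: 0.0175
```

Request:
arm_command(series="0 0 0 0 0.0012 0 0.01; 0 0 0 0 0 0 0.01")

```text
time: 12.0
tool_pos: [0.4543, 0.2602, 0.1001]
ee_rot: [-1.571, -0.001, 0.582]
wrist_force: [-0.4, -0.0, -2.9]
width: 0.0178
```

Request:
arm_command(series="0 0 0.001 -0.0006 0.0012 0.0001 0.01; 0 0 0 0 0 0 0.01")

```text
time: 12.2
tool_pos: [0.4537, 0.2599, 0.0988]
ee_rot: [-1.571, 0.0, 0.582]
wrist_force: [0.0, 0.7, -3.2]
width: 0.0174
```

Request:
arm_command(series="0 0 0 0 0.0012 0 0.01; 0 0 0 0 0 0 0.01")

```text
time: 12.4
tool_pos: [0.4536, 0.2599, 0.0974]
ee_rot: [-1.571, 0.0, 0.582]
wrist_force: [0.2, -0.4, -3.0]
width: 0.0176
```

Request:
arm_command(series="0 0 0 0 0.0012 0 0.01; 0 0 0 0 0 0 0.01")

```text
time: 12.6
tool_pos: [0.4536, 0.2599, 0.0961]
ee_rot: [-1.571, 0.0, 0.582]
wrist_force: [0.1, 0.7, -3.1]
width: 0.0176
```

Request:
arm_command(series="0 0 0 0 0.0011 0 0.01; 0 0 0 0 0 0 0.01")

```text
time: 12.8
tool_pos: [0.4537, 0.2599, 0.0949]
ee_rot: [-1.571, 0.0, 0.582]
wrist_force: [-0.3, -0.0, -3.4]
width: 0.0178
```

Request:
arm_command(series="0 0 0 0 0.0011 0 0.01; 0 0 0 0 0 0 0.01")

```text
time: 13.0
tool_pos: [0.4537, 0.2599, 0.0937]
ee_rot: [-1.571, 0.0, 0.582]
wrist_force: [-0.2, 0.6, -3.4]
width: 0.0175
```

Request:
arm_command(series="0 0 0 0 0.0011 0 0.01; 0 0 0 0 0 0 0.01")

```text
time: 13.2
tool_pos: [0.4539, 0.26, 0.093]
ee_rot: [-1.571, -0.001, 0.582]
wrist_force: [-0.4, -0.2, -1.5]
width: 0.0175
```

Request:
arm_command(series="0 0 0 0 0.001 0 0.01; 0 0 0 0 0 0 0.01")

```text
time: 13.4
tool_pos: [0.454, 0.26, 0.0927]
ee_rot: [-1.571, -0.001, 0.582]
wrist_force: [-0.6, -0.5, -1.3]
width: 0.0176
```

Request:
arm_command(series="0 0 0 0 0.001 0 0.01; 0 0 0 0 0 0 0.01")

```text
time: 13.6
tool_pos: [0.454, 0.26, 0.0923]
ee_rot: [-1.571, -0.001, 0.582]
wrist_force: [-0.5, 0.3, -0.8]
width: 0.0172
```

Request:
arm_command(series="0 0 0 0 0.001 0 0.01; 0 0 0 0 0 0 0.01")

```text
time: 13.8
tool_pos: [0.454, 0.2601, 0.0918]
ee_rot: [-1.571, -0.002, 0.582]
wrist_force: [-1.0, -0.5, 0.8]
width: 0.0175
```

Request:
arm_command(series="0 0 0.002 -0.0003 0.001 0 0.01; 0 0 0 0 0.001 0 0.01")

```text
time: 14.0
tool_pos: [0.4541, 0.2601, 0.0905]
ee_rot: [-1.572, -0.001, 0.582]
wrist_force: [-1.8, -0.7, 2.2]
width: 0.0171
```

Request:
arm_command(series="0 0 0 0 0.001 0 0.01; 0 0 0 0 0.001 0 0.01")

```text
time: 14.2
tool_pos: [0.4542, 0.2601, 0.0894]
ee_rot: [-1.572, -0.001, 0.582]
wrist_force: [-2.3, 0.1, 4.6]
width: 0.0176
```

Request:
arm_command(series="0 0 0.001 -0.0005 0.001 0.0002 0.01; 0 0 0 0 0.001 0 0.01")

```text
time: 14.4
tool_pos: [0.4542, 0.2602, 0.0886]
ee_rot: [-1.572, -0.002, 0.582]
wrist_force: [-2.2, -2.1, 6.0]
width: 0.0177
```

Request:
arm_command(series="0 0 0.002 -0.0012 0.001 0 0.01; 0 0 0 0 0.001 0 0.01")

```text
time: 14.6
tool_pos: [0.4541, 0.2601, 0.0884]
ee_rot: [-1.572, -0.003, 0.582]
wrist_force: [-3.6, -1.5, 6.1]
width: 0.0175
```

Request:
arm_command(series="0 0 0.003 -0.0008 0.0014 0 0.01; 0 0 0 0 0.0012 0 0.01")

```text
time: 14.8
tool_pos: [0.4542, 0.2602, 0.0878]
ee_rot: [-1.573, -0.003, 0.582]
wrist_force: [-3.4, -1.9, 7.0]
width: 0.0178
```

Request:
arm_command(series="0 0 0.003 -0.0005 0.0016 0 0.01; 0 0 0 0 0.0012 0 0.01")

```text
time: 15.0
tool_pos: [0.4543, 0.2603, 0.0874]
ee_rot: [-1.573, -0.002, 0.582]
wrist_force: [-3.4, -1.9, 7.2]
width: 0.0176
```

Request:
arm_command(series="0 0 0.002 -0.0003 0.0016 0 0.01; 0 0 0 0 0.0014 0 0.01")

```text
time: 15.2
tool_pos: [0.4543, 0.2603, 0.0869]
ee_rot: [-1.573, -0.002, 0.582]
wrist_force: [-3.3, -0.8, 7.9]
width: 0.0175
```

Run:
```python
from h import *
st(); p,im=look("q4",[]); 
a=cv2.imread("pics/p5.png");b=cv2.imread("pics/q4.png")
cv2.imwrite("pics/q4c.png",np.hstack([cv2.resize(i[235:365,280:380],(400,520),interpolation=cv2.INTER_CUBIC) for i in (a,b)]))
```

```text
{'time': 15.2, 'tool_pos': [0.4543, 0.2603, 0.0869], 'ee_rot': [-1.5731, -0.0015, 0.5824], 'wrist_force': [-3.2797, -0.7946, 7.9496], 'width': 0.0175, 'joint_positions': [0.4134, 0.0818, 1.6147, -0.002, 1.4432, -0.1688]}
```

View pics/q4c.png

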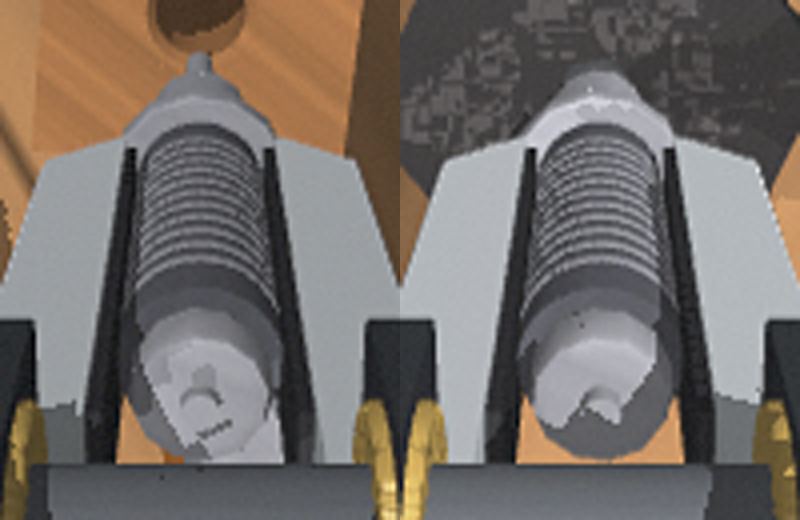

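Request:
arm_command(series="0 0 0.001 -0.0003 0.0016 0 0.01; 0 0 0 0 0.0014 0 0.01")

```text
time: 15.45
tool_pos: [0.4543, 0.2603, 0.0866]
ee_rot: [-1.573, -0.002, 0.582]
wrist_force: [-4.2, -1.6, 7.6]
width: 0.0175
```

Request:
arm_command(series="0 0 0.001 -0.0006 0.0018 0 0.01; 0 0 0 0 0.0016 0 0.01")

```text
time: 15.65
tool_pos: [0.4542, 0.2603, 0.0862]
ee_rot: [-1.574, -0.003, 0.583]
wrist_force: [-3.9, -1.6, 9.3]
width: 0.0175
```

Request:
arm_command(series="0 0 0.002 -0.0006 0.0016 0 0.01; 0 0 0 0 0 0 0.01")

```text
time: 15.85
tool_pos: [0.4542, 0.2602, 0.0874]
ee_rot: [-1.574, -0.003, 0.583]
wrist_force: [-4.2, -2.3, 7.5]
width: 0.0178
```

Request:
arm_command(series="0 0 0.002 -0.0006 0.002 0 0.01; 0 0 0 0 0.002 0 0.01")

```text
time: 16.05
tool_pos: [0.4542, 0.2603, 0.0864]
ee_rot: [-1.574, -0.004, 0.583]
wrist_force: [-4.1, -0.9, 8.7]
width: 0.0177
```

Request:
arm_command(series="0 0 0.003 -0.0006 0.002 0 0.01")

```text
time: 16.15
tool_pos: [0.4541, 0.2602, 0.086]
ee_rot: [-1.574, -0.003, 0.583]
wrist_force: [-2.8, -1.2, 9.1]
width: 0.0173
```

Run:
```python
from h import *
st(); p,im=look("q5",[]); 
a=cv2.imread("pics/q4.png");b=cv2.imread("pics/q5.png")
cv2.imwrite("pics/q5c.png",np.hstack([cv2.resize(i[235:365,280:380],(400,520),interpolation=cv2.INTER_CUBIC) for i in (a,b)]))
```

```text
{'time': 16.15, 'tool_pos': [0.4541, 0.2602, 0.086], 'ee_rot': [-1.5745, -0.0026, 0.5829], 'wrist_force': [-2.7645, -1.1564, 9.107], 'width': 0.0173, 'joint_positions': [0.4142, 0.0811, 1.6174, -0.0032, 1.4399, -0.1683]}
```

View pics/q5c.png

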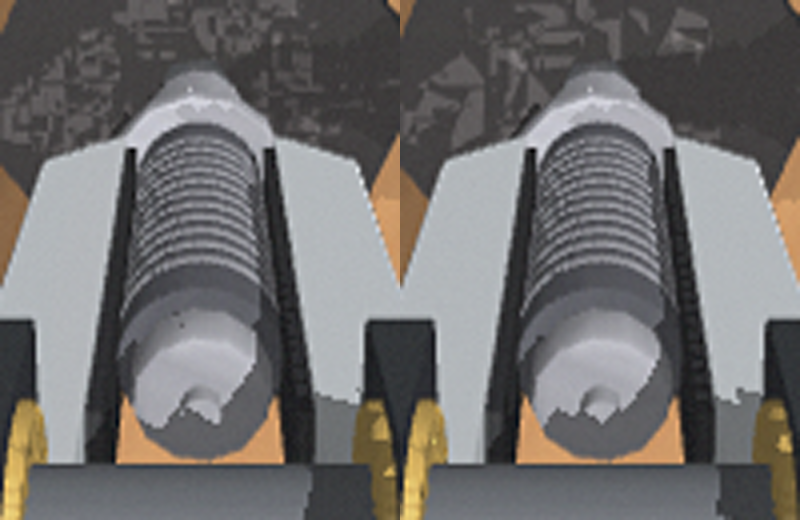

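Request:
arm_command(series="0 0 0.002 -0.0004 0.002 0 0.01")

```text
time: 16.3
tool_pos: [0.4541, 0.2603, 0.0856]
ee_rot: [-1.575, -0.002, 0.583]
wrist_force: [-2.9, -1.1, 7.7]
width: 0.0176
```

Request:
arm_command(series="0 0 0.002 -0.0004 0.002 0 0.01")

```text
time: 16.4
tool_pos: [0.454, 0.2603, 0.0847]
ee_rot: [-1.575, -0.001, 0.583]
wrist_force: [-3.1, -1.1, 6.6]
width: 0.0178
```

Run:
```python
from h import *
st(); p,im=look("q6",[]); 
a=cv2.imread("pics/q5.png");b=cv2.imread("pics/q6.png")
cv2.imwrite("pics/q6c.png",np.hstack([cv2.resize(i[235:365,280:380],(400,520),interpolation=cv2.INTER_CUBIC) for i in (a,b)]))
st()
```

```text
{'time': 16.4, 'tool_pos': [0.454, 0.2603, 0.0847], 'ee_rot': [-1.5747, -0.0014, 0.583], 'wrist_force': [-3.0768, -1.1034, 6.6308], 'width': 0.0178, 'joint_positions': [0.4146, 0.0829, 1.618, -0.0036, 1.4387, -0.168]}
{'time': 16.45, 'tool_pos': [0.454, 0.2603, 0.0845], 'ee_rot': [-1.5747, -0.0013, 0.583], 'wrist_force': [-2.2793, -0.885, 6.2641], 'width': 0.0178, 'joint_positions': [0.4146, 0.0831, 1.6181, -0.0036, 1.4384, -0.1679]}
```

View pics/q6c.png

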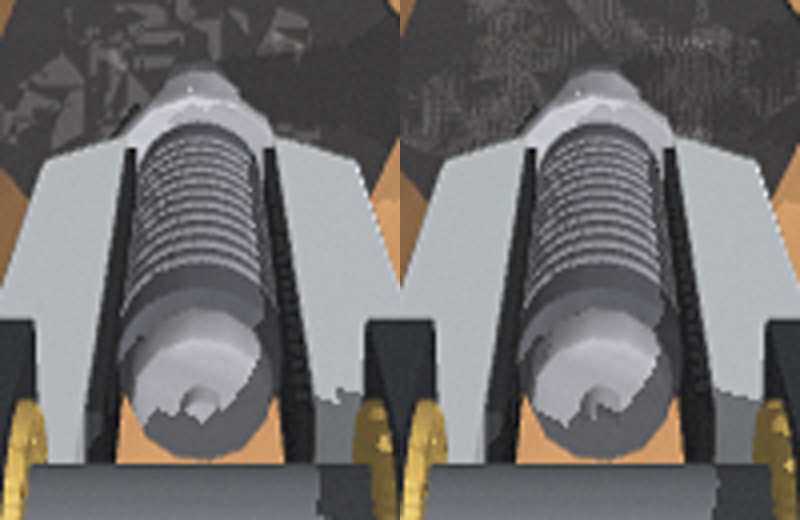

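Run:
```python
from h import *
o=[]
for f in ("q5","q6"):
    i=cv2.imread(f"pics/{f}.png")[308:354,308:352]
    i=cv2.convertScaleAbs(i,alpha=1.8)
    o.append(cv2.resize(i,(396,414),interpolation=cv2.INTER_CUBIC))
cv2.imwrite("pics/q6d.png",np.hstack(o))
```

```text
(no output)
```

View pics/q6d.png

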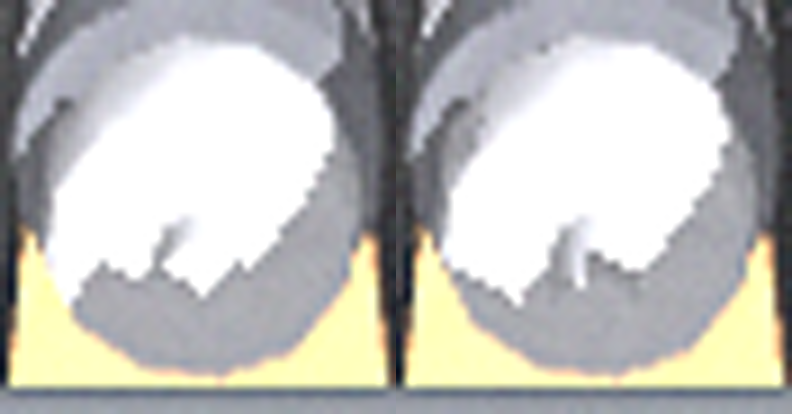

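Request:
arm_command(series="0 0 0 0 -0.004 0 0.01; 0 0 0 0 -0.005 0 0.01; 0 0 0 0 -0.006 0 0.01; 0 0 0 0 -0.01 0 0.01; 0 0 0 0 -0.02 0 0.01; 0 0 0 0 -0.03 0 0.01; 0 0 0 0 -0.03 0 0.01; 0 0 0 0 0 0 0.01")

```text
time: 17.25
tool_pos: [0.4526, 0.26, 0.1888]
ee_rot: [-1.573, 0.005, 0.583]
wrist_force: [0.7, -0.2, -2.1]
width: 0.0171
```

Run:
```python
from h import *
st(); p,im=look("r1",[]); plan([.466,-.3161,.20],-.459,w=.01)
s=robot.snapshot("side"); crop("r1s",s,180,150,110,120,5)
a=cv2.imread("pics/p5.png");b=cv2.imread("pics/r1.png")
cv2.imwrite("pics/r1c.png",np.hstack([cv2.resize(i[235:365,280:380],(400,520),interpolation=cv2.INTER_CUBIC) for i in (a,b)]))
```

```text
{'time': 17.25, 'tool_pos': [0.4526, 0.26, 0.1888], 'ee_rot': [-1.5735, 0.0052, 0.5828], 'wrist_force': [0.6532, -0.215, -2.0826], 'width': 0.0171, 'joint_positions': [0.4152, 0.0326, 1.4612, -0.0035, 1.6526, -0.1679]}
n 13 t 17.3
0.001 0.08 -0.001 -0.0234 -0.0008 -0.0376 0.01; 0.001 0.08 -0.001 -0.0204 -0.0008 -0.0393 0.01; 0.001 0.08 -0.001 -0.0171 -0.0008 -0.0408 0.01; 0.001 0.08 -0.001 -0.0138 -0.0009 -0.0421 0.01; 0.001 0.08 -0.001 -0.0104 -0.0009 -0.0431 0.01; 0.001 0.08 -0.001 -0.0069 -0.0009 -0.0437 0.01; 0.001 0.08 -0.001 -0.0034 -0.001 -0.0442 0.01; 0.001 0.08 -0.001 0.0001 -0.001 -0.0443 0.01; 0.001 0.08 -0.001 0.0037 -0.001 -0.0441 0.01; 0.001 0.08 -0.001 0.0072 -0.001 -0.0437 0.01; 0.001 0.08 -0.001 0.0107 -0.001 -0.043 0.01; 0.001 0.08 -0.001 0.0141 -0.0011 -0.042 0.01
```

View pics/r1c.png

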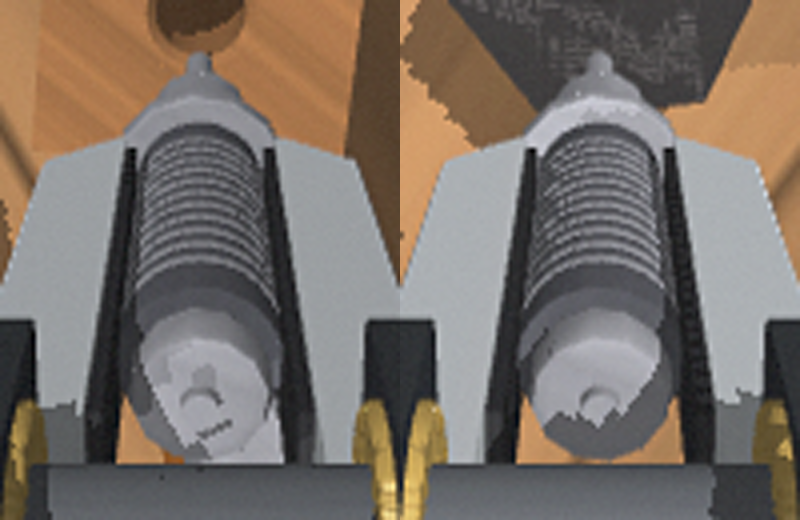

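View pics/r1s.png

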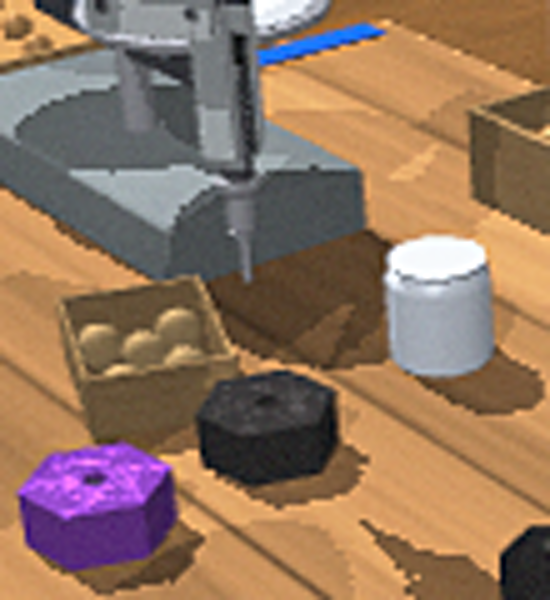

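Run:
```python
from h import *
o=[]
for f in ("q5","q6","r1"):
    i=cv2.imread(f"pics/{f}.png")[318:352,312:346].astype(float)
    i=np.clip((i-80)*1.7,0,255).astype(np.uint8)
    o.append(cv2.resize(i,(264,264),interpolation=cv2.INTER_CUBIC))
cv2.imwrite("pics/r1d.png",np.hstack(o))
```

```text
(no output)
```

View pics/r1d.png

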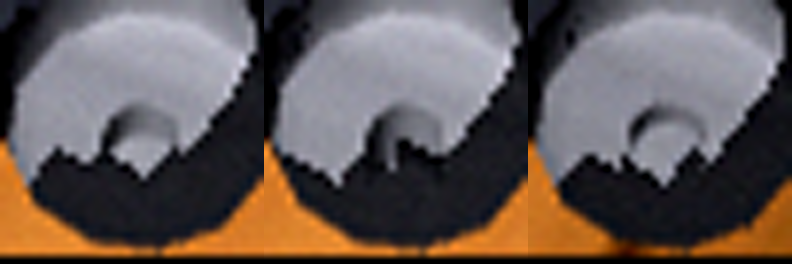

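Request:
arm_command(series="0.001 0.08 -0.004 -0.0234 -0.001 -0.0376 0.01; 0.001 0.08 -0.001 -0.0204 -0.001 -0.039 0.01; 0.001 0.08 -0.001 -0.017 -0.001 -0.041 0.01; 0 0.08 0 -0.0138 -0.001 -0.042 0.01; 0 0.08 0 -0.0104 -0.001 -0.043 0.01; 0 0.08 0 -0.007 -0.001 -0.0437 0.01; 0 0.08 0 -0.0034 -0.001 -0.044 0.01; 0 0.08 0 0 -0.001 -0.044 0.01; 0 0.08 0 0.0037 -0.001 -0.044 0.01; 0 0.08 0 0.0072 -0.001 -0.0437 0.01; 0 0.08 0 0.0107 -0.001 -0.043 0.01; 0 0 0 0 0 0 0.01")

```text
time: 18.55
tool_pos: [0.4428, -0.2416, 0.1619]
ee_rot: [-1.582, 0.053, -0.328]
wrist_force: [-0.3, 0.7, -3.2]
width: 0.0174
```

Run:
```python
from h import *
st(); plan([.466,-.3161,.195],-.459,w=.01)
```

```text
{'time': 18.55, 'tool_pos': [0.4428, -0.2416, 0.1619], 'ee_rot': [-1.5822, 0.0529, -0.3279], 'wrist_force': [-0.2552, 0.656, -3.2465], 'width': 0.0174, 'joint_positions': [-0.5945, 0.0378, 1.5101, -0.025, 1.6417, -0.268]}
n 2 t 18.55
0.007 0.066 -0.026 0.0221 -0.0174 -0.0317 0.01; 0.007 0.066 -0.026 0.0246 -0.017 -0.0301 0.01
```

Request:
arm_command(series="0.006 0 -0.05 0 -0.025 0 0.01; 0.004 0.03 0 0.004 -0.015 -0.005 0.01; 0 0 0 0 0 0 0.01")

```text
time: 18.85
tool_pos: [0.4434, -0.2467, 0.1944]
ee_rot: [-1.567, 0.017, -0.362]
wrist_force: [-0.1, 0.4, -2.0]
width: 0.0175
```

Run:
```python
from h import *
st(); plan([.466,-.3161,.195],-.459,w=.01,step=.03)
```

```text
{'time': 18.85, 'tool_pos': [0.4434, -0.2467, 0.1944], 'ee_rot': [-1.5668, 0.0171, -0.3618], 'wrist_force': [-0.068, 0.3568, -2.0141], 'width': 0.0175, 'joint_positions': [-0.6191, 0.0082, 1.475, -0.0005, 1.6758, -0.2573]}
n 3 t 18.85
-0.001 0.032 -0.006 0.0152 -0.0005 -0.019 0.01; -0.001 0.032 -0.006 0.0158 -0.0004 -0.0185 0.01; -0.001 0.032 -0.006 0.0164 -0.0003 -0.018 0.01
```

Request:
arm_command(series="-0.001 0.032 -0.008 0.0152 -0.001 -0.019 0.01; -0.001 0.032 -0.008 0.0158 -0.001 -0.0185 0.01; -0.001 0.032 -0.006 0.0164 -0.001 -0.018 0.01; 0 0 0 0 0 0 0.01; 0 0 0 0 0 0 0.01; 0 0 0 0 0 0 0.01")

```text
time: 19.45
tool_pos: [0.4665, -0.3112, 0.1883]
ee_rot: [-1.565, 0.01, -0.453]
wrist_force: [0.6, 0.2, -2.2]
width: 0.0173
```

Run:
```python
from h import *
st(); plan([.466,-.3161,.185],-.459,w=.01,step=.03)
```

```text
{'time': 19.45, 'tool_pos': [0.4665, -0.3112, 0.1883], 'ee_rot': [-1.5653, 0.0102, -0.4531], 'wrist_force': [0.636, 0.1605, -2.2351], 'width': 0.0173, 'joint_positions': [-0.6911, 0.1237, 1.3649, 0.0029, 1.6643, -0.2378]}
n 1 t 19.45
-0.005 0.006 -0.01 0.0017 0.0032 -0.0047 0.01
```

Request:
arm_command(series="-0.005 0.006 -0.01 0.0015 0.003 -0.0047 0.01; 0 0 0 0 0 0 0.01; 0 0 0 0 0 0 0.01; 0 0 0 0 0 0 0.01")

```text
time: 19.85
tool_pos: [0.4654, -0.3135, 0.1843]
ee_rot: [-1.57, 0.001, -0.456]
wrist_force: [0.1, -0.1, -3.7]
width: 0.0177
```

Run:
```python
from h import *
st(); p,im=look("s1",[]); plan([.466,-.3161,.165],-.459,w=.01,step=.03)
np.savez("s1.npz",**p)
o=robot.get_obs();print(proj("wrist",o["tool_pos"]-[0,0,.0742]),proj("wrist",[.466,-.316,.08]))
crop("s1c",im,290,205,80,80,8)
```

```text
{'time': 19.85, 'tool_pos': [0.4654, -0.3135, 0.1843], 'ee_rot': [-1.5699, 0.0014, -0.4563], 'wrist_force': [0.1008, -0.12, -3.6652], 'width': 0.0177, 'joint_positions': [-0.6942, 0.1182, 1.3787, 0.0005, 1.6463, -0.2379]}
n 1 t 19.9
-0.001 0.003 -0.001 0.0016 0.0194 -0.0021 0.01
(np.float64(329.7504609888636), np.float64(248.4515917378113)) (np.float64(331.65491510536924), np.float64(241.13917159558414))
```

View pics/s1c.png

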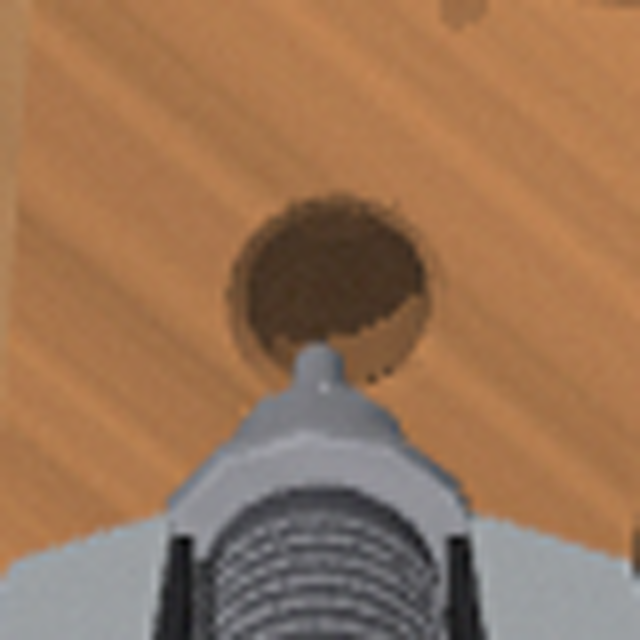

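Request:
arm_command(series="-0.001 0.003 -0.001 0.0014 0.006 -0.002 0.01; 0 0 0 0 0 0 0.01; 0 0 0 0 0 0 0.01")

```text
time: 20.2
tool_pos: [0.4659, -0.3162, 0.1784]
ee_rot: [-1.571, -0.001, -0.46]
wrist_force: [1.0, -0.5, -2.2]
width: 0.0175
```

Run:
```python
from h import *
st(); plan([.4658,-.3160,.150],-.459,w=.01,step=.015)
```

```text
{'time': 20.2, 'tool_pos': [0.4659, -0.3162, 0.1784], 'ee_rot': [-1.5712, -0.0008, -0.4595], 'wrist_force': [1.0458, -0.4535, -2.1754], 'width': 0.0175, 'joint_positions': [-0.6968, 0.1224, 1.3858, -0.0002, 1.6325, -0.2373]}
n 2 t 20.2
0 -0 0 -0.0001 0.0142 0.0001 0.01; 0 -0 0 -0.0001 0.0142 0.0001 0.01
```

Request:
arm_command(series="0 0 0 0 0.014 0 0.01; 0 0 0 0 0.014 0 0.01; 0 0 0 0 0.004 0 0.01; 0 0 0 0 0 0 0.01; 0 0 0 0 0 0 0.01")

```text
time: 20.7
tool_pos: [0.4652, -0.3157, 0.1417]
ee_rot: [-1.57, 0.002, -0.46]
wrist_force: [-0.1, 0.2, -3.4]
width: 0.0175
```

Run:
```python
from h import *
st(); p,im=look("s2",[]); plan([.4658,-.3160,.125],-.459,w=.01,step=.015)
np.savez("s2.npz",**p)
print(proj("wrist",[.4658,-.316,.08]))
crop("s2c",im,290,205,80,80,8)
```

```text
{'time': 20.7, 'tool_pos': [0.4652, -0.3157, 0.1417], 'ee_rot': [-1.5704, 0.0024, -0.4597], 'wrist_force': [-0.0875, 0.2107, -3.4043], 'width': 0.0175, 'joint_positions': [-0.697, 0.1369, 1.4425, -0.0002, 1.5645, -0.2373]}
n 2 t 20.75
-0 -0 -0.001 0.0003 0.0084 0 0.01; -0 -0 -0.001 0.0003 0.0084 0 0.01
(np.float64(330.6838517442121), np.float64(252.93044532141687))
```

View pics/s2c.png

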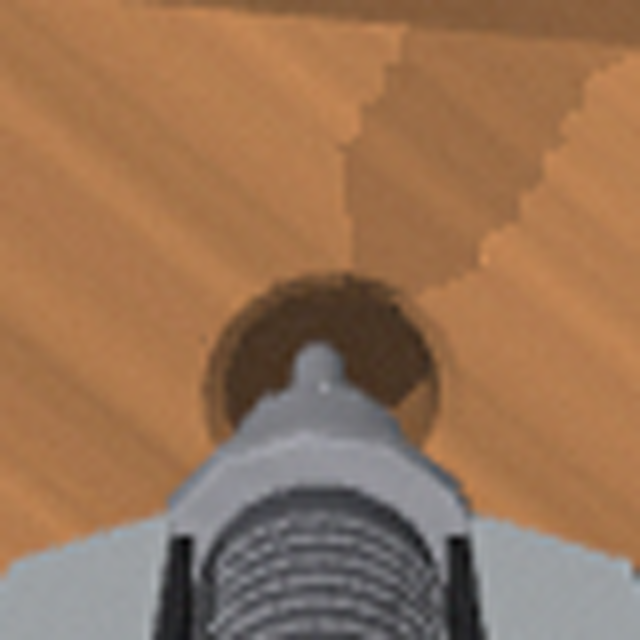

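Request:
arm_command(series="0 0 -0.001 0.0005 0.008 0.0001 0.01; 0 0 0 0 0.005 0 0.01; 0 0 0 0 0 0 0.01; 0 0 0 0 0 0 0.01")

```text
time: 21.15
tool_pos: [0.4663, -0.3163, 0.1288]
ee_rot: [-1.571, -0.001, -0.46]
wrist_force: [0.7, 0.0, -2.4]
width: 0.0173
```

Run:
```python
from h import *
st(); p,im=look("s3",[]); plan([.4658,-.3160,.115],-.459,w=.01,step=.01)
crop("s3c",im,290,205,80,80,8)
```

```text
{'time': 21.15, 'tool_pos': [0.4663, -0.3163, 0.1288], 'ee_rot': [-1.5709, -0.0009, -0.4596], 'wrist_force': [0.7312, 0.0082, -2.4353], 'width': 0.0173, 'joint_positions': [-0.6967, 0.1434, 1.4613, 0.0001, 1.536, -0.237]}
n 2 t 21.2
0 -0 0 -0.0003 0.0069 0 0.01; 0 -0 0 -0.0003 0.0069 0 0.01
```

View pics/s3c.png

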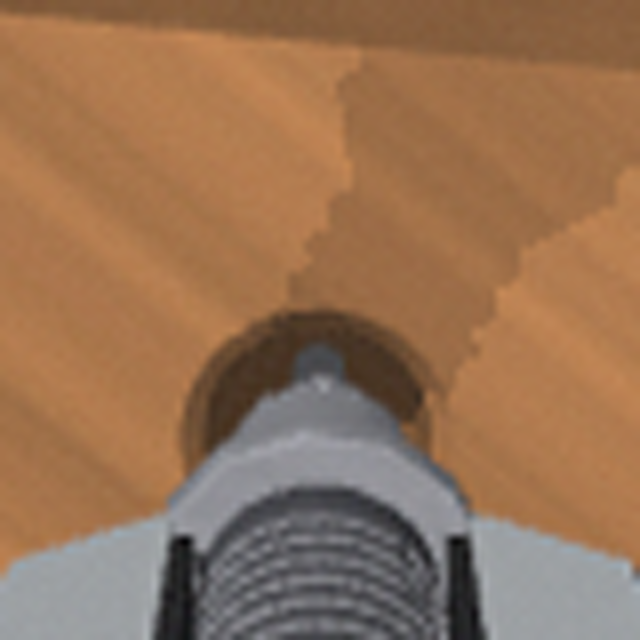

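Request:
arm_command(series="0 0 0 -0.0007 0.005 0 0.01; 0 0 0 0 0.005 0 0.01; 0 0 0 0 0 0 0.01; 0 0 0 0 0 0 0.01")

```text
time: 21.6
tool_pos: [0.4658, -0.3161, 0.1183]
ee_rot: [-1.571, -0.002, -0.46]
wrist_force: [-0.2, -0.6, -2.9]
width: 0.0178
```

Run:
```python
from h import *
st(); plan([.4657,-.3160,.0942],-.459,w=.01,step=.01)
```

```text
{'time': 21.6, 'tool_pos': [0.4658, -0.3161, 0.1183], 'ee_rot': [-1.5711, -0.0016, -0.4597], 'wrist_force': [-0.1808, -0.5659, -2.9134], 'width': 0.0178, 'joint_positions': [-0.6971, 0.1473, 1.4781, 0.0001, 1.5146, -0.2374]}
n 3 t 21.6
0 -0 0.001 -0 0.008 0 0.01; 0 -0 0.001 -0 0.008 0 0.01; 0 -0 0.001 -0 0.008 0 0.01
```

Nose is entering without contact; continue down.

Request:
arm_command(series="0 0 0 0 0.005 0 0.01; 0 0 0 0 0.005 0 0.01; 0 0 0 0 0 0 0.01")

```text
time: 21.9
tool_pos: [0.4658, -0.3162, 0.1076]
ee_rot: [-1.571, -0.002, -0.46]
wrist_force: [-0.7, 0.9, -3.0]
width: 0.0177
```

Request:
arm_command(series="0 0 0.001 0 0.005 0 0.01; 0 0 0 0 0.004 0 0.01; 0 0 0 0 0 0 0.01")

```text
time: 22.2
tool_pos: [0.4658, -0.3161, 0.0975]
ee_rot: [-1.571, -0.0, -0.46]
wrist_force: [-0.1, 0.3, -3.0]
width: 0.0178
```

Request:
arm_command(series="0 0 0 0 0.0018 0 0.01; 0 0 0 0 0 0 0.01")

```text
time: 22.4
tool_pos: [0.4657, -0.3161, 0.0954]
ee_rot: [-1.571, -0.0, -0.46]
wrist_force: [0.2, 0.5, -3.0]
width: 0.0177
```

Request:
arm_command(series="0 0 0 0 0.001 0 0.01; 0 0 0 0 0 0 0.01")

```text
time: 22.6
tool_pos: [0.4659, -0.3162, 0.0946]
ee_rot: [-1.571, -0.001, -0.46]
wrist_force: [0.5, 0.4, -2.9]
width: 0.0175
```

Request:
arm_command(series="0 0 0 0 0.0008 0 0.01; 0 0 0 0 0 0 0.01")

```text
time: 22.8
tool_pos: [0.4662, -0.3164, 0.0944]
ee_rot: [-1.571, -0.002, -0.46]
wrist_force: [0.5, -0.6, -2.5]
width: 0.0177
```

Run:
```python
from h import *
st(); p,im=look("s4",[]); crop("s4c",im,260,200,140,110,5)
```

```text
{'time': 22.8, 'tool_pos': [0.4662, -0.3164, 0.0944], 'ee_rot': [-1.5714, -0.0018, -0.4597], 'wrist_force': [0.4546, -0.6026, -2.4822], 'width': 0.0177, 'joint_positions': [-0.6969, 0.1629, 1.509, -0.0002, 1.4678, -0.2372]}
```

View pics/s4c.png

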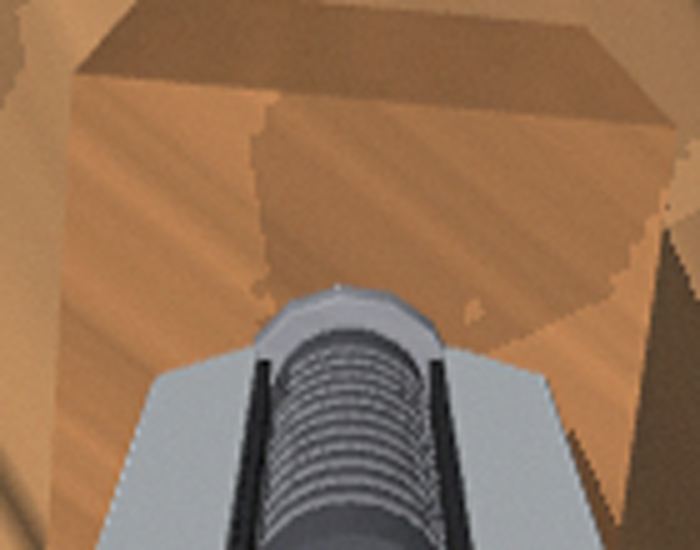

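Request:
arm_command(series="0 0 0.001 -0.0002 0.001 0 0.01; 0 0 0 0 0 0 0.01")

```text
time: 23.05
tool_pos: [0.4663, -0.3166, 0.0944]
ee_rot: [-1.572, -0.002, -0.46]
wrist_force: [0.8, 0.6, -3.5]
width: 0.0173
```

Request:
arm_command(series="0 0 0 0 0 0 0.022; 0 0 0 0 0 0 0.03; 0 0 0 0 0 0 0.04; 0 0 0 0 0 0 0.05; 0 0 0 0 0 0 0.05")

```text
time: 23.55
tool_pos: [0.4675, -0.3176, 0.0963]
ee_rot: [-1.573, -0.006, -0.46]
wrist_force: [-0.1, 0.4, -0.4]
width: 0.0489
```

Run:
```python
from h import *
st(); p,im=look("s5",[]); crop("s5c",im,250,200,160,120,5)
```

```text
{'time': 23.55, 'tool_pos': [0.4675, -0.3176, 0.0963], 'ee_rot': [-1.5728, -0.0064, -0.4597], 'wrist_force': [-0.0812, 0.3907, -0.3589], 'width': 0.0489, 'joint_positions': [-0.6968, 0.1619, 1.5063, -0.0005, 1.4668, -0.2371]}
```

View pics/s5c.png

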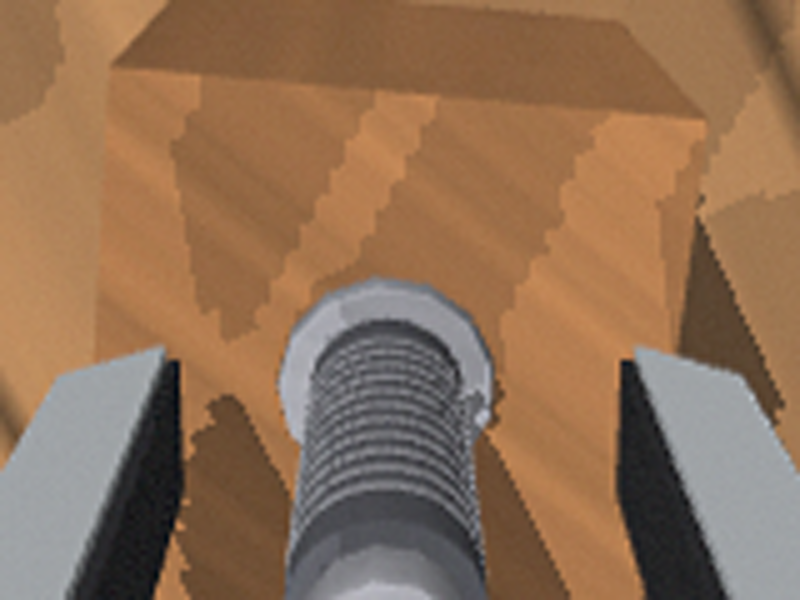

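Released; retreat straight up.

Request:
arm_command(series="0 0 0.006 0 -0.015 0 0.05; 0 0 0 0 -0.025 0 0.05; 0 0 0 0 -0.035 0 0.05; 0 0 0 0 -0.035 0 0.05; 0 0 0 0 -0.03 0 0.05; 0 0 0 0 0 0.03 0.05; 0 0 0 0 0 0 0.05; 0 0 0 0 0 0 0.05")

```text
time: 24.4
tool_pos: [0.4805, -0.29, 0.2408]
ee_rot: [-1.572, 0.002, -0.461]
wrist_force: [0.7, -1.1, 0.3]
width: 0.05
```

Run:
```python
from h import *
st(); b=robot.snapshot("side"); a=robot.snapshot("scene"); cv2.imwrite("pics/z_scene.png",a)
crops=[(a,390,185),(a,150,205),(b,180,210),(b,330,275)]
t=[cv2.resize(i[v:v+75,u:u+100],(400,300),interpolation=cv2.INTER_CUBIC) for i,u,v in crops]
cv2.imwrite("pics/z.png",np.vstack([np.hstack(t[:2]),np.hstack(t[2:])]))
```

```text
{'time': 24.4, 'tool_pos': [0.4805, -0.29, 0.2408], 'ee_rot': [-1.5723, 0.0018, -0.4609], 'wrist_force': [0.745, -1.0503, 0.3357], 'width': 0.05, 'joint_positions': [-0.643, 0.1096, 1.2769, -0.0018, 1.7565, -0.1824]}
```

View pics/z.png

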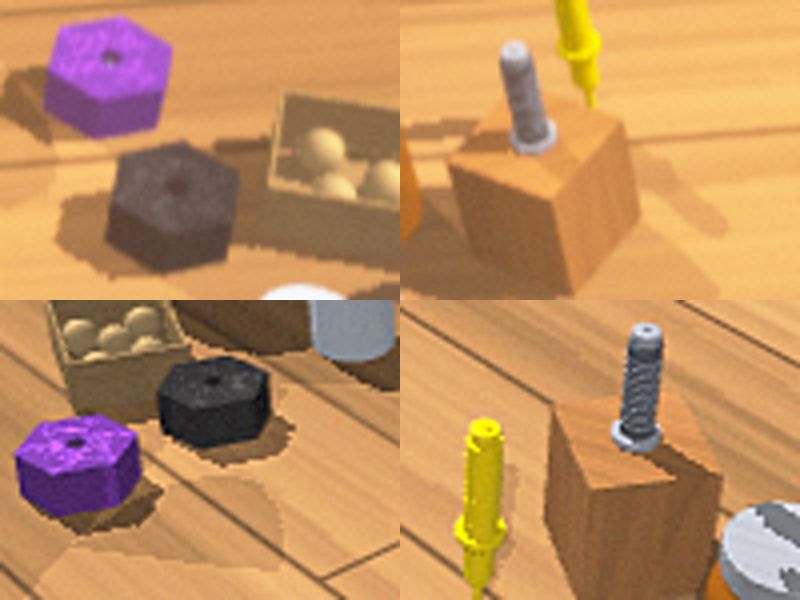

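The views match the start: the punch is upright with its collar on the wood (scene around (183,240), side around (389,309)), and the weights haven't moved.

```bash
python3 -c "
from bench import robot
print(robot.close_job())"
```

```text
the job is handed in; nothing more can be done
None
```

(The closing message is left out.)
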